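Lock the air manifold, tug-test its hose stems and collar them

ROBOT

A 6-joint arm with a two-finger parallel gripper is mounted at the origin on the work surface; the furniture and walls round the work are solid. World frame = base frame: x ahead of the robot, y to its left, z up, the work surface at z = 0. Lengths are in m, angles in degrees, forces in N, time in s.
With the tool pointing down it reaches from about 0.375 to 0.9 m from the base axis. Payload 3.1 kg.
Tool frame: the origin (TCP) lies at the very end of the fingers, on their centre line; the grasp point (between the pads) lies 19 mm behind it; z points along the fingers, y is the direction in which the jaws open and shut (so a half turn about z gives the same grasp; the last joint's range is limited). The gripper opens to 87 mm and grips with 3 to 60 N. Pads are 19 mm wide; open, the fingers measure 117 mm over their backs; the gripper's body (75 mm by 190 mm) begins 51 mm behind the grasp point.
Start: joints at [-80.071, 30.224, 82.088, -0, 67.689, -10.227], TCP at [0.215, -0.587, 0.223] pointing down, gripper open.
Joint ranges: [-176.69, 176.69], [-43.24, 126.21], [12.49, 139.97], [-82, 262], [0, 151.66], [-163.58, 163.58]. Speed limits (degrees/s): [159.86, 159.86, 180, 180, 180, 180].

INTERFACE

Orientations are given as [roll, pitch, yaw] about the fixed x, y, z axes, in that order (R = Rz(yaw) Ry(pitch) Rx(roll)).
In Python, from plant import observe, snapshot, close_job gives the robot as it stands.
- The arm moves only by the tool jog_arm, never from a script. Its argument "deltas" is a list of rows, each a list of 5 numbers: the gripper's target within -1 to 1 (shut at 1, half-way at 0, fully open at -1), then the shift along the tool's x, y, z in cm, then the turn about the tool's z in degrees. A call has 1 to 20 rows; each row is the pose to reach, as a shift and turn from the pose measured when the call began, along the tool's axes at that moment; what a row does not reach only later rows make up. A row lasts 1/10 s, in which the tool goes at most 50 mm and 8.59 degrees, less where a joint would pass 70% of its speed; a pose out of reach is approached as far as the arm can. A call with a gripper value outside its range is refused whole. The fingers move at their own pace and stop on an object; "force" is the grip in N (left out, the last holds). Time passes only in rows, so rows that repeat a pose let the fingers close. It gives the time, the measured TCP pose, the force and the opening at its end, in the units of the state.
- observe(): the state, without advancing time (a new reading comes with each control period).
- snapshot(name): name is "scene" or "top"; returns a dict with "img" (400x640x3 uint8, red, green, blue), "fovy" (degrees; the focal length in pixels is half the picture's height over the tangent of half this angle, whatever the lens; pixels are square), "cx", "cy" (the principal point, pixels), "rvec" (rotation vector, rad) and "tvec" (3), from world to camera coordinates, as OpenCV has them. Camera axes: x right, y down, z forward; pixel columns grow to the right and rows downward; lengths in m; the calibration is good to about 2 mm. A picture is of the moment at which its call begins. There is no depth.
- close_job(): hands the job in, once; it reports no verdict.
The state is a dict: "time": time; "joint_pos": joint angles; "joint_vel": joint speeds; "tau": joint torques, N m; "tool_pos": TCP position; "tool_rot": TCP orientation; "contact_force": force on the tool from outside, world axes, zero at the start; "moment": the same for the moment, N m; "opening": opening from 0.0 (shut) to 1.0 (fully open).
Only numpy, scipy, OpenCV 4.12 (cv2) and the standard library are available. Lean on these libraries where they do the work, as an engineer would, in place of code of your own. Each camera call takes 0.05 s, during which the arm holds its last target.

TASK

Nudge the manifold's yellow lock slide across to its green side. Then, starting with the stem nearest the slide and working along the bar, tug each white hose stem straight up with about 12 N (it should give about 6 mm on its spring clip, never more than 10 mm) and hold it there for a second to confirm that it is retained, then let it settle back. Slide one orange ring fully down onto the blue flange of every stem, but on no stem before it has passed its tug; spare rings may stay on the bench, and leave the lock on and the bottles, vial and stopper undisturbed.

Things in the scene. Friction and masses are not known exactly. Their poses are not given: they have to be found in the camera images.
- manifold: Air manifold: aluminium bar 300 x 60 x 24 mm, fixed to the bench. Origin: centre of its underside, on the bench top. Its x axis runs along the bar away from the end with the lock slide, y across it, z up. The lock slide is centred at x = -105 mm; four bays in its top face lie on the centre line at x = -45, 10, 65 and 120 mm (bays 1 to 4). Three or four bays hold a fitting; an empty bay is an open slot with a dark floor. The fittings sit in a T-slot with up to 1 mm of play.
- lock (a joint): Travel of the flush lock slide along the bar's +y: 0 m = free (towards the red stripe), 0.012 m = locked (towards the green stripe, which lies on the bar's +y side). It has a detent: about 4 N takes it over the middle, after which it snaps to the nearer end.
- lock_ridge (a point): Middle of the top of the slide's yellow ridge, which is 22 mm long along the bar, 8 mm thick along its travel (bar y) and stands 8 mm above the bar's flat top; nothing else of the slide stands up. It moves with the slide; its axes are the bar's.
- seat_1 (a point): Centre of the upper face of fitting 1's blue flange (in bay 1, None if the bay is empty): 34 mm above the bench, axes as the bar's, flange 40 mm in diameter and 9 mm high. A white shaft, 18 mm in diameter with a 4 mm chamfer at the top, rises 46 mm from this point.
- stem_1 (a joint): How far the white shaft of fitting 1 is pulled up (m), 0 at rest, straight up along z. A spring clip holds it: 2 N for each mm (0.006 m = 12 N); it goes back by itself. None if absent.
- seat_2 (a point): Centre of the upper face of fitting 2's blue flange (in bay 2, None if the bay is empty): 34 mm above the bench, axes as the bar's, flange 40 mm in diameter and 9 mm high. A white shaft, 18 mm in diameter with a 4 mm chamfer at the top, rises 46 mm from this point.
- stem_2 (a joint): How far the white shaft of fitting 2 is pulled up (m), 0 at rest, straight up along z. A spring clip holds it: 2 N for each mm (0.006 m = 12 N); it goes back by itself. None if absent.
- seat_3 (a point): Centre of the upper face of fitting 3's blue flange (in bay 3, None if the bay is empty): 34 mm above the bench, axes as the bar's, flange 40 mm in diameter and 9 mm high. A white shaft, 18 mm in diameter with a 4 mm chamfer at the top, rises 46 mm from this point.
- stem_3 (a joint): How far the white shaft of fitting 3 is pulled up (m), 0 at rest, straight up along z. A spring clip holds it: 2 N for each mm (0.006 m = 12 N); it goes back by itself. None if absent.
- seat_4 (a point): Centre of the upper face of fitting 4's blue flange (in bay 4, None if the bay is empty): 34 mm above the bench, axes as the bar's, flange 40 mm in diameter and 9 mm high. A white shaft, 18 mm in diameter with a 4 mm chamfer at the top, rises 46 mm from this point.
- stem_4 (a joint): How far the white shaft of fitting 4 is pulled up (m), 0 at rest, straight up along z. A spring clip holds it: 2 N for each mm (0.006 m = 12 N); it goes back by itself. None if absent.
- ring_1: Orange plastic collar ring, outer diameter 36 mm, bore 22 mm, 14 mm high, 30 g; lies flat on the bench at the start. Origin: centre of its underside, z along its axis. The four rings are alike.
- ring_2: Orange plastic collar ring, outer diameter 36 mm, bore 22 mm, 14 mm high, 30 g; lies flat on the bench at the start. Origin: centre of its underside, z along its axis. The four rings are alike.
- ring_3: Orange plastic collar ring, outer diameter 36 mm, bore 22 mm, 14 mm high, 30 g; lies flat on the bench at the start. Origin: centre of its underside, z along its axis. The four rings are alike.
- ring_4: Orange plastic collar ring, outer diameter 36 mm, bore 22 mm, 14 mm high, 30 g; lies flat on the bench at the start. Origin: centre of its underside, z along its axis. The four rings are alike.
- red_capped_bottle: White bottle with a red cap, 56 mm in diameter, 113 mm tall, a bystander. Origin: centre of its underside, z up.
- yellow_capped_bottle: White bottle with a yellow cap, 60 mm in diameter, 118 mm tall, a bystander. Origin: centre of its underside, z up.
- rubber_stopper: Red-brown tapered rubber stopper, 36 mm in diameter, 26 mm tall, a bystander. Origin: centre of its underside, z up.
- sample_vial: Glass sample vial with a blue cap, 25 mm in diameter, 65 mm tall, a bystander. Origin: centre of its underside, z up.
- parts_box: Low blue box with a clear lid, 112 x 180 mm, 39 mm high, fixed. Origin: centre of its underside; 180 mm along its y.
- drawer_tower: Grey small-parts cabinet with clear drawers, about 190 x 260 mm, 200 mm high, fixed. Origin: centre of its underside; 260 mm along its y.
Mind the look-alikes: they are no part of the job. Leave any pink look-alike of the part that bears seat_3 alone.

How it is judged:
By the outcome, as a careful person would: the job done as asked, in the order asked, and still so for the second after the job is handed in, with the robot touching nothing.
Of fitting_1, fitting_2, fitting_3, fitting_4 only 3 to 4 are there at a start; the rules pass over those that are not, and their reading is None.
At some moment in a run one of ring_1, ring_2, ring_3, ring_4 may be knocked a few centimetres aside while the robot is not near it.
Once in a run the grip may slacken for a moment while it holds something.
It also fails if it takes over 210 s, if anything falls off the work surface, if the arm or the gripper's body presses on something with over 40 N, if the wrist force passes 120 N, or if a joint passes its speed limit or range.

## Working session

There is one attempt and no reset: what is moved stays moved. The work goes in short steps, Python scripts to look and compute and a tool call to move; the robot and the scene stay as the last step left them, time stands still between calls to the robot, and variables do not carry over. Pictures are saved under pics/ and viewed, and the job is handed in when it is done.

Besides the shell and the picture viewer there is one more tool, called after "Call:" by a JSON object that holds its "op" and its "data". jog_arm: Moves the arm, as the interface text tells. Its arguments: {"type":"object","properties":{"deltas":{"type":"array","items":{"type":"array","items":{"type":"number"}}},"force":{"type":"number"}},"required":["deltas"]}

```bash
ls; mkdir -p pics
cat > h.py <<'E'
import numpy as np, cv2
from plant import observe, snapshot, close_job
def K(s):
    f=200/np.tan(np.radians(s['fovy'])/2); return np.array([[f,0,s['cx']],[0,f,s['cy']],[0,0,1]])
def ray(s,u,v):
    R=cv2.Rodrigues(np.array(s['rvec'],float))[0]; t=np.array(s['tvec'],float).ravel()
    d=R.T@np.linalg.inv(K(s))@np.array([u,v,1.]); c=-R.T@t; return c,d
def onz(s,u,v,z):
    c,d=ray(s,u,v); return c+d*(z-c[2])/d[2]
def proj(s,p):
    return cv2.projectPoints(np.array(p,float).reshape(-1,3),np.array(s['rvec'],float),np.array(s['tvec'],float),K(s),None)[0].reshape(-1,2)
def save(img,n): cv2.imwrite('pics/'+n+'.png',cv2.cvtColor(img,cv2.COLOR_RGB2BGR))
def crop(img,x0,y0,x1,y1,k): return cv2.resize(img[y0:y1,x0:x1],None,fx=k,fy=k,interpolation=cv2.INTER_CUBIC)
E
python3 - <<'E'
from h import *
import pickle
for n in('scene','top'):
    s=snapshot(n); save(s['img'],n+'0'); pickle.dump(s,open(n+'0.pkl','wb'))
    c,d=ray(s,320,200); print(n,s['fovy'],s['cx'],s['cy'],c,d)
print(observe())
E
```

```text
pics
scene 52.36808345837015 318.80702489114685 195.6711851317248 [ 1.00627841 -0.70683591  0.69365159] [-0.50448375  0.51405441 -0.69380551]
top 52.63462349696901 322.2669716807225 196.36749293231068 [ 0.40331804 -0.22318325  1.16090018] [ 0.14047726  0.01972601 -0.98994402]
{'time': 0.1, 'joint_pos': array([-8.00704550e+01,  3.02728669e+01,  8.21501376e+01,  2.06193500e-04,
        6.76890977e+01, -1.02281451e+01]), 'joint_vel': array([ 0.06152381, -0.1774697 , -0.08595404,  0.08644783, -0.02548217,
       -0.02880812]), 'tau': array([-2.66218003e-04, -4.40987384e+01, -1.77151036e+01,  6.34164736e-02,
        5.33973263e-02, -5.13895964e-05]), 'tool_pos': array([ 0.21528126, -0.58604252,  0.22167171]), 'tool_rot': array([-1.79889713e+02, -2.00933443e-02,  2.01575923e+01]), 'contact_force': array([-0.18924962,  0.16238775,  0.23029942]), 'moment': array([ 0.03571013,  0.01467842, -0.08263488]), 'opening': 0.9977748223916992}
```

View pics/scene0.png

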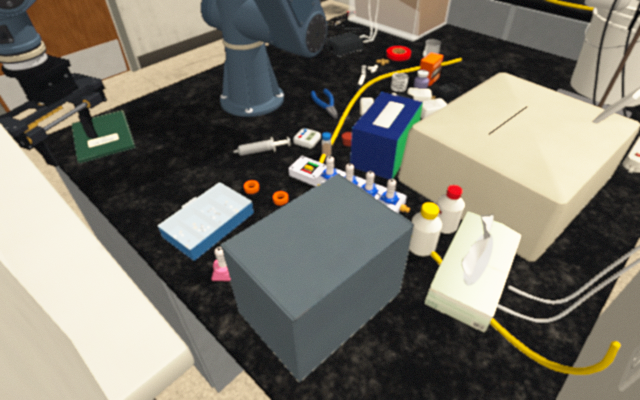

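View pics/top0.png

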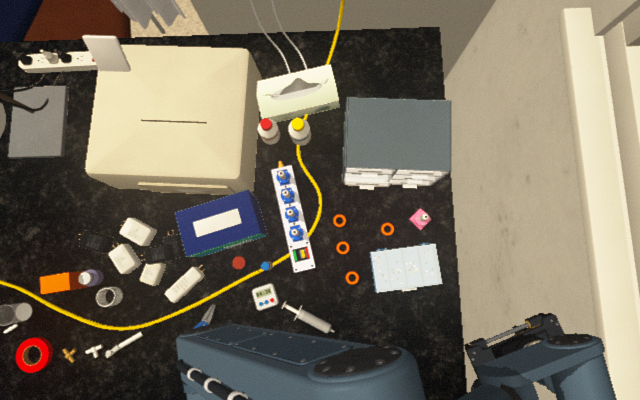

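The top view shows the manifold bar at (290,218), with the lock end at about (302,255) and four stems. Four orange rings lie at (339,221), (388,229), (343,248) and (352,278). The look-alikes are the pink fitting at (420,218) and a red ring at (33,355).

Run:
```python
from h import *
import pickle
s=pickle.load(open('top0.pkl','rb')); save(crop(s['img'],250,150,450,300,4),'topc')
q=pickle.load(open('scene0.pkl','rb')); save(crop(q['img'],230,120,430,270,4),'scc')
for n,u,v,z in [('lockend',302,268,.024),('farend',281,168,.024),('lock',301,255,.024)]: print(n,onz(s,u,v,z).round(4))
hsv=cv2.cvtColor(s['img'],cv2.COLOR_RGB2HSV)
m=cv2.inRange(hsv,(5,160,120),(14,255,255))
n,l,st,c=cv2.connectedComponentsWithStats(m)
for i in range(1,n):
    if st[i,4]>20: print('orange',c[i].round(1),st[i],onz(s,*c[i],.012).round(4))
m=cv2.inRange(hsv,(100,120,60),(125,255,255))
n,l,st,c=cv2.connectedComponentsWithStats(m)
for i in range(1,n):
    if st[i,4]>20: print('blue',c[i].round(1),st[i],onz(s,*c[i],.034).round(4))
```

```text
lockend [ 0.3758 -0.1457  0.024 ]
farend [ 0.661  -0.0907  0.024 ]
lock [ 0.4115 -0.1436  0.024 ]
orange [339.1 220.3] [333 214  13  13  78] [ 0.5065 -0.2531  0.012 ]
orange [387.  228.5] [380 222  14  14  82] [ 0.4792 -0.3878  0.012 ]
orange [342.4 247.3] [336 241  14  13  76] [ 0.4301 -0.2601  0.012 ]
orange [238.1 262.3] [233 257  12  12 106] [0.3961 0.0348 0.012 ]
orange [351.6 277.2] [345 271  14  14  79] [ 0.3466 -0.2826  0.012 ]
orange [ 65.9 282. ] [ 57 272  14  20  48] [0.3541 0.5214 0.012 ]
orange [ 43.8 280.4] [ 39 274  18  20  36] [0.36   0.5848 0.012 ]
orange [ 32.2 357.6] [ 22 345  20  21  55] [0.1527 0.6008 0.012 ]
blue [283.7 178.2] [277 170  13  15  85] [ 0.6289 -0.0991  0.034 ]
blue [288.  196.7] [281 188  13  15  87] [ 0.5754 -0.1106  0.034 ]
blue [217.4 224. ] [ 176  191   84   65 2448] [0.5038 0.0886 0.034 ]
blue [291.9 214.7] [285 207  13  15  94] [ 0.524 -0.121  0.034]
blue [296.3 233.4] [289 226  14  15 101] [ 0.4712 -0.1322  0.034 ]
blue [264.6 265.6] [260 262   9   9  55] [ 0.3851 -0.0433  0.034 ]
blue [200.3 324.2] [194 321  13   7  43] [0.2336 0.1319 0.034 ]
```

View pics/topc.png

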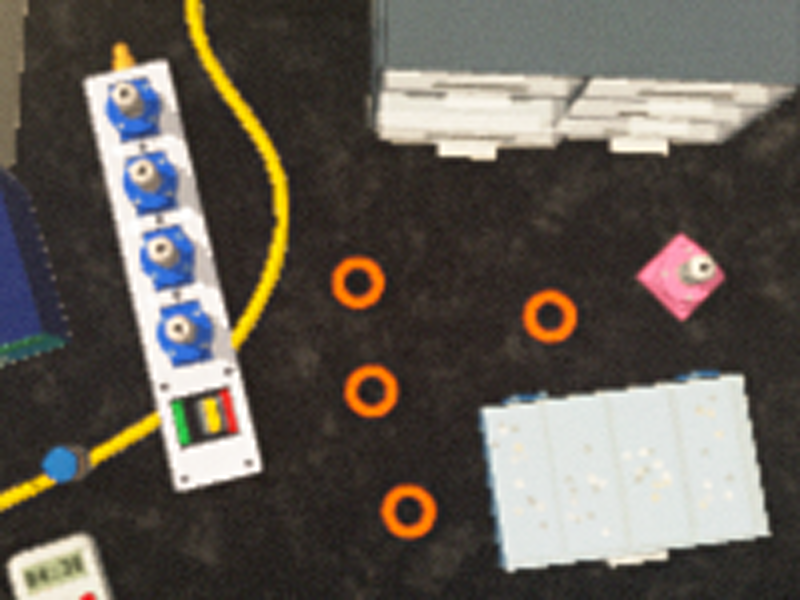

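View pics/scc.png

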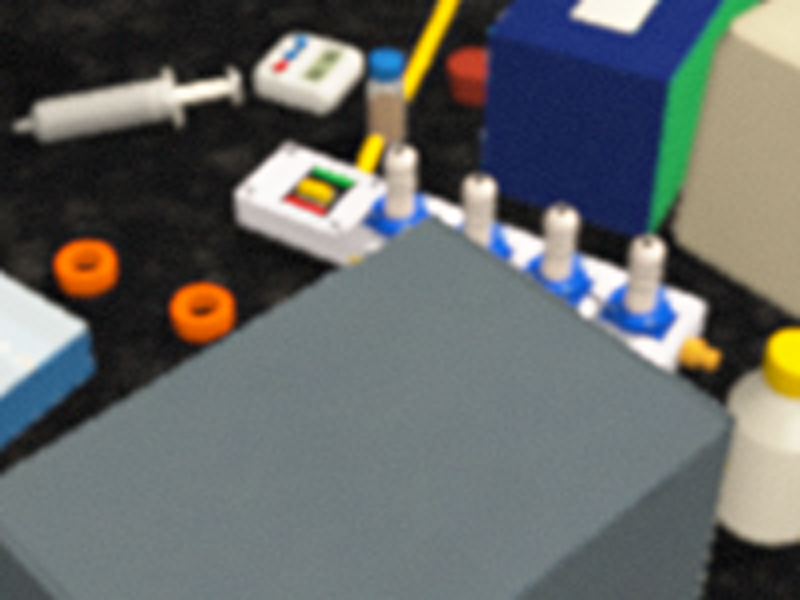

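```bash
python3 - <<'E'
from h import *
import pickle
s=pickle.load(open('top0.pkl','rb')); q=pickle.load(open('scene0.pkl','rb'))
# blue box height
p=onz(q,392,175,0); print('box corner',p)
c,d=ray(q,396,139)
k=((p-c)[:2]@d[:2])/(d[:2]@d[:2]); print('h',c+d*k)
# bar fit
img=cv2.resize(s['img'],None,fx=4,fy=4,interpolation=cv2.INTER_CUBIC)
hsv=cv2.cvtColor(img,cv2.COLOR_RGB2HSV)
m=cv2.inRange(hsv,(0,0,130),(179,70,255)); m[:, :265*4]=0; m[:,322*4:]=0; m[:160*4]=0; m[273*4:]=0
m=cv2.morphologyEx(m,cv2.MORPH_CLOSE,np.ones((9,9)))
cn=max(cv2.findContours(m,cv2.RETR_EXTERNAL,cv2.CHAIN_APPROX_NONE)[0],key=cv2.contourArea)
pts=np.array([onz(s,(x+.5)/4-.5,(y+.5)/4-.5,.024)[:2] for x,y in cv2.convexHull(cn)[:,0]],np.float32)
r=cv2.minAreaRect(pts*1000); print(r)
v=img.copy(); cv2.drawContours(v,[cn],-1,(255,0,0),1); save(v[640:1120,1040:1320],'bar')
# stems via both views: tops
E
python3 - <<'E'
from h import *
import pickle
s=pickle.load(open('top0.pkl','rb')); q=pickle.load(open('scene0.pkl','rb'))
save(crop(s['img'],270,160,315,275,8)[:, :],'barz') if 0 else None
# print stems estimated by hand: crop px -> 4x
for n,(u,v) in enumerate([(182,327),(163,250),(143,174),(126,95)]):
    print(n+1,onz(s,250+(u+.5)/4-.5,150+(v+.5)/4-.5,.080).round(4))
for n,(u,v) in enumerate([(401,149),(480,180),(561,208),(648,242)]):
    print(n+1,onz(q,230+(u+.5)/4-.5,120+(v+.5)/4-.5,.080).round(4))
for n,im,u,v,z in [('vial',s,264.6,265.6,.065),('stopper',s,238.1,262.3,.026),('redb',s,268,125,.113),('yelb',s,298,124,.118)]: print(n,onz(im,u,v,z).round(3))
E
```

```text
box corner [0.57422395 0.00397117 0.        ]
h [0.57184853 0.00251639 0.1141013 ]
((517.712646484375, -120.89158630371094), (302.8114318847656, 63.557552337646484), 12.033730506896973)
1 [ 0.474 -0.133  0.08 ]
2 [ 0.5261 -0.1211  0.08  ]
3 [ 0.5783 -0.1083  0.08  ]
4 [ 0.6332 -0.0973  0.08  ]
1 [ 0.4725 -0.126   0.08  ]
2 [ 0.5274 -0.1159  0.08  ]
3 [ 0.579  -0.1033  0.08  ]
4 [ 0.6342 -0.0932  0.08  ]
vial [ 0.386 -0.048  0.065]
stopper [0.396 0.032 0.026]
redb [ 0.761 -0.067  0.113]
yelb [ 0.759 -0.149  0.118]
```

View pics/bar.png

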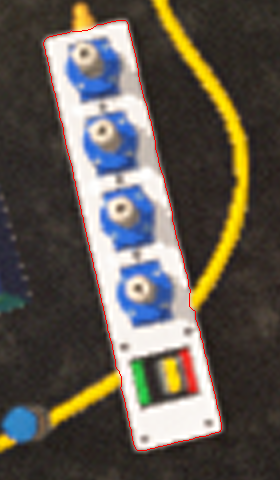

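Run:
```python
from h import *
import pickle
s=pickle.load(open('top0.pkl','rb')); save(crop(s['img'],165,180,315,290,5),'box')
c=np.array([.5177,-.1209]); a=np.radians(12.03); ex=np.array([np.cos(a),np.sin(a)]);ey=np.array([-ex[1],ex[0]])
for u,v in[(254,192),(264,233),(267,238)]:
    for z in(0,.114):
        p=onz(s,u,v,z)[:2]; print((u,v),z,p.round(3),((p-c)@ex).round(3),((p-c)@ey).round(3))
print('lock',c+ex*-.105+ey*-.006, 'vial rel', ((np.array([.386,-.048])-c)@ex,(np.array([.386,-.048])-c)@ey))
for b in(-.045,.01,.065,.12): print(b,c+ex*b)
```

```text
(254, 192) 0 [ 0.597 -0.008] 0.101 0.094
(254, 192) 0.114 [ 0.578 -0.029] 0.078 0.077
(264, 233) 0 [ 0.477 -0.037] -0.022 0.091
(264, 233) 0.114 [ 0.47  -0.055] -0.033 0.074
(267, 238) 0 [ 0.463 -0.045] -0.038 0.085
(267, 238) 0.114 [ 0.457 -0.063] -0.048 0.07
lock [ 0.41625649 -0.14865273] vial rel (np.float64(-0.11361358777460369), np.float64(0.09874843124314653))
-0.045 [ 0.47368826 -0.13027907]
0.01 [ 0.52748039 -0.11881576]
0.065 [ 0.58127251 -0.10735245]
0.12 [ 0.63506463 -0.09588914]
```

View pics/box.png

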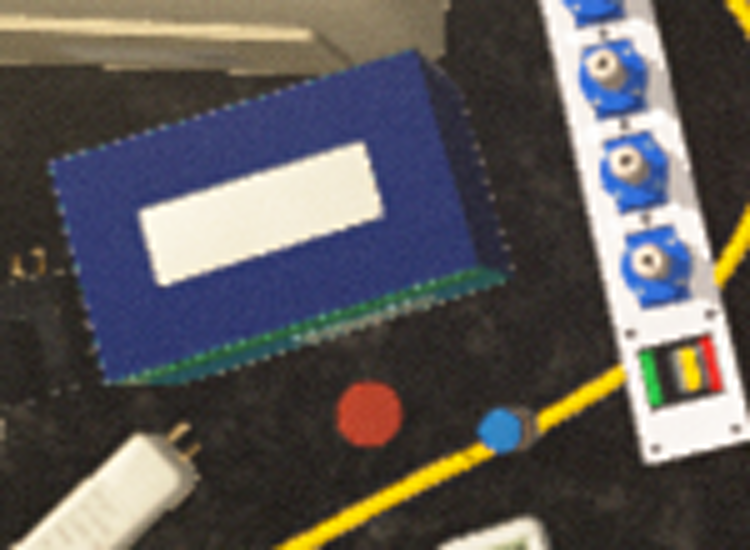

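Run:
```python
from h import *
import pickle
s=pickle.load(open('top0.pkl','rb')); save(crop(s['img'],230,90,310,200,7),'cream')
q=pickle.load(open('scene0.pkl','rb')); save(crop(q['img'],340,70,480,190,5),'cream2')
```

```text
(no output)
```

View pics/cream.png

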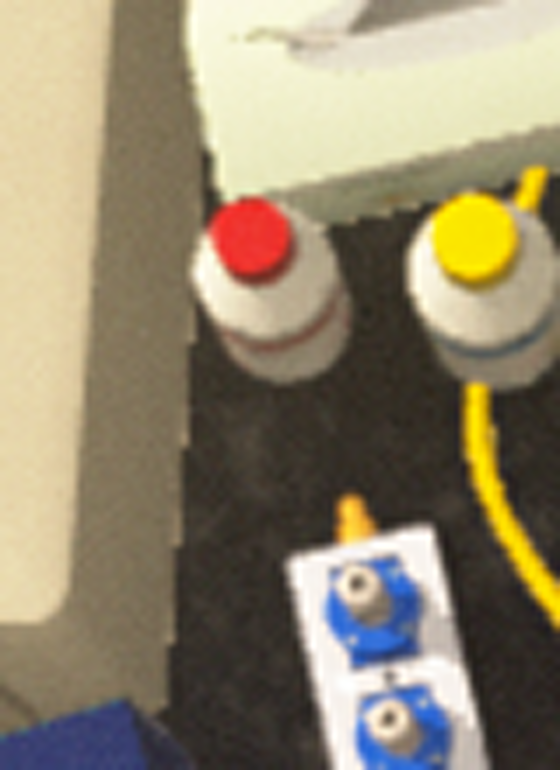

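View pics/cream2.png

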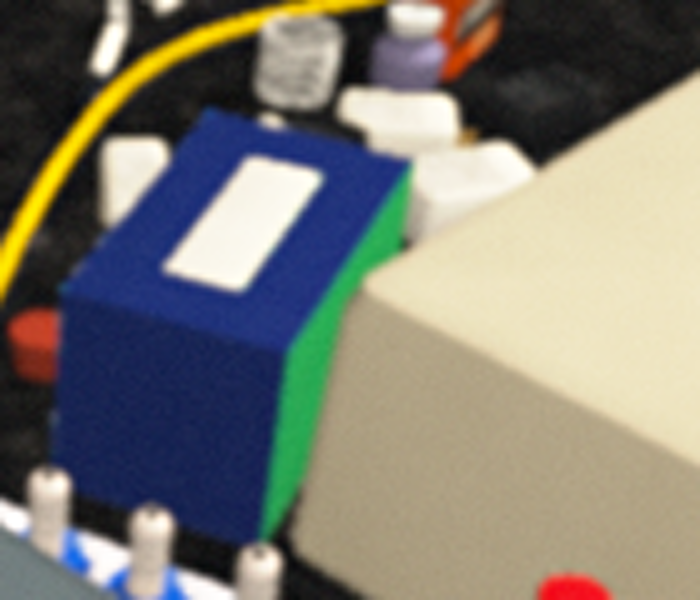

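Run:
```python
from h import *
import pickle
s=pickle.load(open('top0.pkl','rb')); q=pickle.load(open('scene0.pkl','rb'))
c=np.array([.5177,-.1209]); a=np.radians(12.03); ex=np.array([np.cos(a),np.sin(a)]);ey=np.array([-ex[1],ex[0]])
B=lambda p:(((p[:2]-c)@ex).round(4),((p[:2]-c)@ey).round(4))
for u,v in[(253.6,188.6),(257,147)]: print('cream',B(onz(s,u,v,0)))
def tri(a,b):
    c1,d1=ray(s,*a);c2,d2=ray(q,*b)
    k=np.linalg.lstsq(np.c_[d1,-d2],c2-c1,rcond=None)[0]; p=c1+d1*k[0];r=c2+d2*k[1]; return (p+r)/2,np.linalg.norm(p-r)
for n,a_,b_ in[('boxfarR',(248.3,190.3),(396.8,139.7)),('boxnearR',(260.4,233.8),(352.6,127.4)),('boxbot',(266.5,234),(351,164))]:
    p,e=tri(a_,b_); print(n,p.round(4),e.round(4),B(p))
```

```text
cream (np.float64(0.1114), np.float64(0.0927))
cream (np.float64(0.2315), np.float64(0.0566))
boxfarR [ 0.5827 -0.0151  0.126 ] 0.0042 (np.float64(0.0856), np.float64(0.0899))
boxnearR [ 0.4697 -0.0451  0.1239] 0.0064 (np.float64(-0.0312), np.float64(0.0842))
boxbot [ 0.4738 -0.0451  0.0105] 0.0013 (np.float64(-0.0271), np.float64(0.0833))
```

Four bays are filled. For the first reach, the possible targets in top pixels are:
- Yellow ridge: (303,254). Could be mistaken for the yellow hose (300,160), the yellow cap (298,124) or the amber nipple (281,165). I pick the ridge between the red and green stripes.
- Stems: (296,231), (291,212), (286,193) and (281,174). The pink fitting at (420,218) is excluded.
- Rings: (339,220), (342,247), (352,277) and (387,228). The stopper (238,262) and red reel (33,355) are excluded.

The close crops confirm these choices. I'll start with the lock.

```bash
cat >> h.py <<'E'
from scipy.spatial.transform import Rotation as Ro
C0=np.array([.5177,-.1209]); A0=np.radians(12.03); EX=np.array([np.cos(A0),np.sin(A0)]);EY=np.array([-EX[1],EX[0]])
def bar(x,y): return C0+EX*x+EY*y
def B(p): return np.array([(np.array(p)[:2]-C0)@EX,(np.array(p)[:2]-C0)@EY])
def go(x,y,z,yaw):
    o=observe(); R=Ro.from_euler('xyz',o['tool_rot'],degrees=True).as_matrix()
    d=R.T@(np.array([x,y,z])-o['tool_pos'])*100
    t=-((yaw-o['tool_rot'][2]+180)%360-180)
    print('shift cm',d.round(2),'turn',round(t,1),'| F',o['contact_force'].round(2),'t',round(o['time'],2),'open',round(o['opening'],3),'pos',o['tool_pos'].round(4),'rot',o['tool_rot'].round(2))
E
python3 - <<'E'
from h import *
x,y=bar(-.105,-.006); go(x,y,.12,12); go(x,y,.026,12)
E
```

```text
shift cm [ 33.94 -34.11  10.24] turn 8.2 | F [-0.19  0.16  0.23] t 0.1 open 0.998 pos [ 0.2153 -0.586   0.2217] rot [-1.7989e+02 -2.0000e-02  2.0160e+01]
shift cm [ 33.93 -34.1   19.64] turn 8.2 | F [-0.19  0.16  0.23] t 0.1 open 0.998 pos [ 0.2153 -0.586   0.2217] rot [-1.7989e+02 -2.0000e-02  2.0160e+01]
```

Call:
{"op": "jog_arm", "data": {"deltas": [[0,3,-3,0,1],[0,6,-6,0,2],[0,9.5,-9.5,0,3],[0,13,-13,0,4],[0,16.5,-16.5,0,5],[0,20,-20,0,6],[0,23.5,-23.5,0,7],[0,27,-27,1,8],[0,30,-30,3,8.2],[0,32,-32.2,6,8.2],[0,33.9,-34.1,8,8.2],[0,33.9,-34.1,10,8.2],[0,33.9,-34.1,10,8.2],[0,33.9,-34.1,10,8.2]]}}

```text
time: 1.5
tool_pos: [0.4159, -0.149, 0.1224]
tool_rot: [-179.9, 0.0, 12.0]
contact_force: [-0.3, 0.3, 0.3]
opening: 0.502
```

Run:
```python
from h import *
x,y=bar(-.105,-.006); go(x,y,.026,12.03)
s=snapshot('top');save(crop(s['img'],250,150,400,290,5),'t1')
s=snapshot('scene');save(crop(s['img'],260,100,420,220,5),'s1')
```

```text
shift cm [ 0.05 -0.    9.64] turn -0.1 | F [-0.32  0.26  0.32] t 1.5 open 0.502 pos [ 0.4159 -0.149   0.1224] rot [-1.7985e+02  3.0000e-02  1.1950e+01]
```

View pics/s1.png

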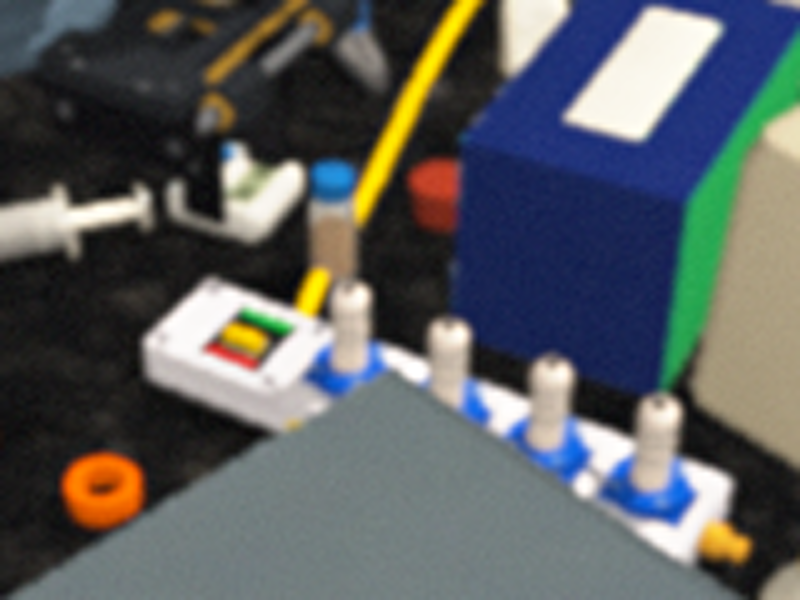

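The gripper hangs above the lock, the ridge is at about (309,168) in the scene image, and everything is undisturbed. I'll lower it over the ridge.

Call:
{"op": "jog_arm", "data": {"deltas": [[0,0.05,0,3,0],[0,0.05,0,6,0],[0,0.05,0,8,0],[0,0.05,0,9,0],[0,0.05,0,9.6,0],[0,0.05,0,9.6,0],[0,0.05,0,9.6,0],[0,0.05,0,9.6,0]], "force": 5}}

```text
time: 2.4
tool_pos: [0.4176, -0.15, 0.028]
tool_rot: [180.0, -0.2, 11.9]
contact_force: [0.5, -0.2, 0.1]
opening: 0.501
```

Call:
{"op": "jog_arm", "data": {"deltas": [[1,0,0,0,0],[1,0,0,0,0],[1,0,0,0,0],[1,0,0,0,0],[1,0,0,0,0],[1,0,0,0,0],[1,0,0,0,0],[1,0,0,0,0]], "force": 5}}

```text
time: 3.2
tool_pos: [0.417, -0.1485, 0.028]
tool_rot: [-179.9, -0.1, 11.9]
contact_force: [1.7, 6.0, 1.5]
opening: 0.087
```

Call:
{"op": "jog_arm", "data": {"deltas": [[1,0,-0.2,0,0],[1,0,-0.4,0,0],[1,0,-0.6,0,0],[1,0,-0.8,0,0],[1,0,-1.0,0,0],[1,0,-1.2,0,0],[1,0,-1.3,0,0],[1,0,-1.3,0,0]]}}

```text
time: 4.0
tool_pos: [0.4146, -0.1366, 0.028]
tool_rot: [-180.0, -0.1, 11.9]
contact_force: [-1.7, -4.3, -0.0]
opening: 0.089
```

Call:
{"op": "jog_arm", "data": {"deltas": [[0.5,0,0,0,0],[0.5,0,0,0,0],[0.5,0,0,0,0],[0,0,0,-2,0],[0,0,0,-5,0],[0,0,0,-9,0],[0,-2,0,-10,-10],[0,-2,0,-10,-10]]}}

```text
time: 4.8
tool_pos: [0.3936, -0.1404, 0.1293]
tool_rot: [180.0, -0.1, 22.0]
contact_force: [-0.2, 1.0, -0.6]
opening: 0.492
```

Run:
```python
from h import *
x,y=bar(-.045,0); go(x,y,.12,72); go(x,y,.046,72)
s=snapshot('top');save(crop(s['img'],250,150,400,290,5),'t2')
s=snapshot('scene');save(crop(s['img'],260,100,420,220,5),'s2')
```

```text
shift cm [7.8  2.05 0.95] turn -50.0 | F [-0.21  1.   -0.57] t 4.8 open 0.492 pos [ 0.3936 -0.1404  0.1293] rot [ 1.7995e+02 -1.3000e-01  2.1970e+01]
shift cm [7.78 2.05 8.35] turn -50.0 | F [-0.21  1.   -0.57] t 4.8 open 0.492 pos [ 0.3936 -0.1404  0.1293] rot [ 1.7995e+02 -1.3000e-01  2.1970e+01]
```

View pics/s2.png

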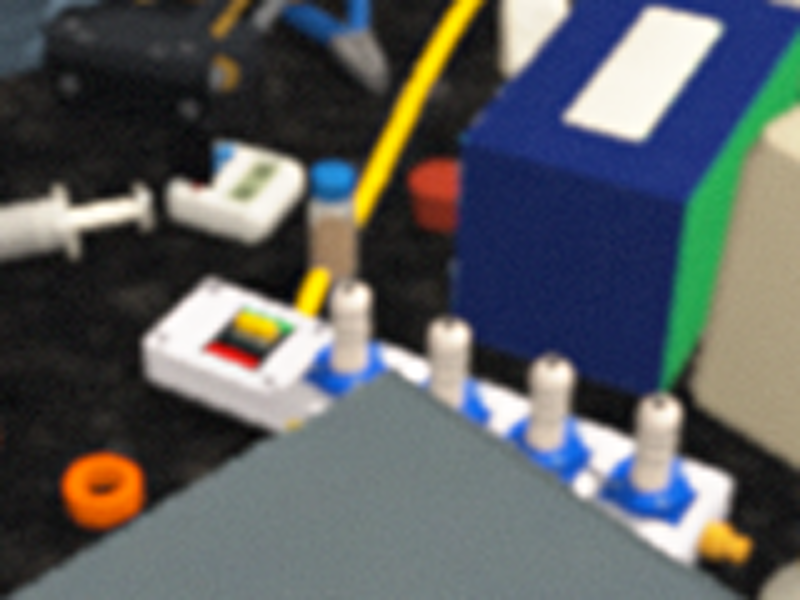

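View pics/t2.png

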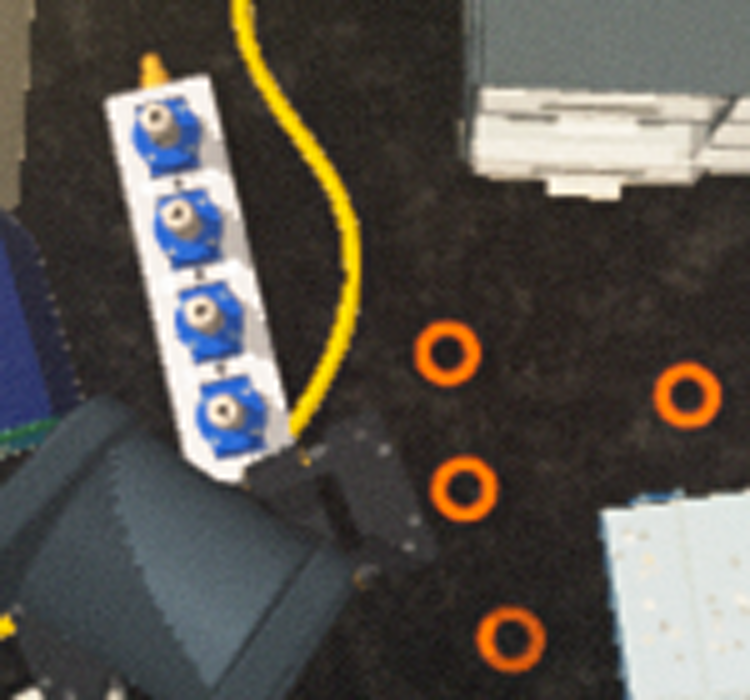

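The slide has moved to the green side, with the ridge at about (311,165) in the scene. Next is stem 1.

Call:
{"op": "jog_arm", "data": {"deltas": [[0,1,0.2,0,-8],[0,2,0.5,0,-16],[0,3,0.8,0,-24],[0,4.5,1.2,0,-32],[0,6,1.6,0,-40],[0,7.5,2,0.5,-48],[0,7.8,2.05,0.9,-50],[0,7.8,2.05,0.9,-50],[0,7.8,2.05,0.9,-50]]}}

```text
time: 5.8
tool_pos: [0.4743, -0.1302, 0.118]
tool_rot: [-180.0, -0.1, 71.7]
contact_force: [0.0, -0.0, -0.3]
opening: 0.5
```

Run:
```python
from h import *
x,y=bar(-.045,0); go(x,y,.046,72)
```

```text
shift cm [-0.05 -0.05  7.2 ] turn -0.3 | F [ 0.   -0.03 -0.27] t 5.8 open 0.5 pos [ 0.4743 -0.1302  0.118 ] rot [-1.7995e+02 -1.1000e-01  7.1660e+01]
```

Call:
{"op": "jog_arm", "data": {"deltas": [[0,-0.05,-0.05,2,0],[0,-0.05,-0.05,4,0],[0,-0.05,-0.05,6,0],[0,-0.05,-0.05,7.2,0],[0,-0.05,-0.05,7.2,0],[0,-0.05,-0.05,7.2,0]]}}

```text
time: 6.4
tool_pos: [0.4737, -0.1304, 0.046]
tool_rot: [-179.9, -0.1, 71.6]
contact_force: [-0.6, -0.2, -0.4]
opening: 0.501
```

Call:
{"op": "jog_arm", "data": {"deltas": [[1,0,0,0,0],[1,0,0,0,0],[1,0,0,0,0],[1,0,0,0,0],[1,0,0,0,0],[1,0,0,0,0]], "force": 35}}

```text
time: 7.0
tool_pos: [0.4736, -0.1304, 0.0463]
tool_rot: [-179.9, -0.1, 71.6]
contact_force: [-1.3, 0.1, 3.3]
opening: 0.193
```

Call:
{"op": "jog_arm", "data": {"deltas": [[1,0,0,-0.1,0],[1,0,0,-0.2,0],[1,0,0,-0.3,0],[1,0,0,-0.3,0],[1,0,0,-0.3,0]]}}

```text
time: 7.5
tool_pos: [0.4733, -0.1302, 0.0491]
tool_rot: [-179.9, -0.1, 71.6]
contact_force: [-0.0, 0.3, -3.3]
opening: 0.192
```

Run:
```python
from h import *
go(.4736,-.1304,.046,72)
```

```text
shift cm [-0.01  0.03  0.31] turn -0.4 | F [-0.04  0.35 -3.27] t 7.5 open 0.192 pos [ 0.4733 -0.1302  0.0491] rot [-1.799e+02 -1.200e-01  7.162e+01]
```

Call:
{"op": "jog_arm", "data": {"deltas": [[1,0,0,-0.1,0],[1,0,0,-0.2,0],[1,0,0,-0.3,0],[1,0,0,-0.4,0],[1,0,0,-0.4,0],[1,0,0,-0.4,0]]}}

```text
time: 8.1
tool_pos: [0.4732, -0.1302, 0.0527]
tool_rot: [-179.9, -0.1, 71.6]
contact_force: [1.2, -1.5, -10.8]
opening: 0.194
```

Call:
{"op": "jog_arm", "data": {"deltas": [[1,0,0,-0.06,0],[1,0,0,-0.06,0],[1,0,0,-0.06,0],[1,0,0,-0.06,0],[1,0,0,-0.06,0],[1,0,0,-0.06,0],[1,0,0,-0.06,0],[1,0,0,-0.06,0],[1,0,0,-0.06,0],[1,0,0,-0.06,0],[1,0,0,-0.06,0],[1,0,0,-0.06,0],[1,0,0,-0.06,0],[1,0,0,-0.06,0]]}}

```text
time: 9.5
tool_pos: [0.4732, -0.1302, 0.0534]
tool_rot: [-179.9, -0.1, 71.6]
contact_force: [0.0, -0.2, -3.0]
opening: 0.199
```

Run:
```python
from h import *
go(.4736,-.1304,.046,72)
s=snapshot('scene');save(crop(s['img'],300,130,400,205,8),'s3')
```

```text
shift cm [-0.01  0.05  0.74] turn -0.4 | F [ 0.04 -0.2  -2.97] t 9.5 open 0.199 pos [ 0.4732 -0.1302  0.0534] rot [-1.7987e+02 -1.2000e-01  7.1620e+01]
```

View pics/s3.png

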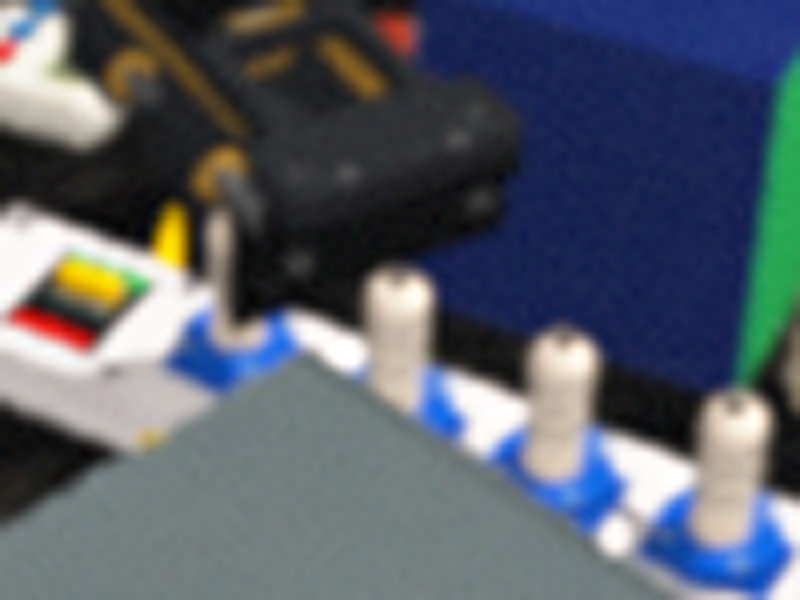

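The force fell to 3 N because the stem slipped in the grip. I'll lower, regrip harder and repeat the tug on stem 1.

Call:
{"op": "jog_arm", "data": {"deltas": [[1,0,0,0.3,0],[0.5,0,0,0.5,0],[0.5,0,0,0.8,0],[0.5,0,0,0.8,0],[0.5,0,0,0.8,0],[1,0,0,0.8,0],[1,0,0,0.8,0],[1,0,0,0.8,0],[1,0,0,0.8,0],[1,0,0,0.8,0]], "force": 58}}

```text
time: 10.55
tool_pos: [0.4734, -0.1303, 0.0454]
tool_rot: [-179.9, -0.1, 71.6]
contact_force: [1.4, 0.3, 0.3]
opening: 0.192
```

Call:
{"op": "jog_arm", "data": {"deltas": [[1,0,0,-0.1,0],[1,0,0,-0.2,0],[1,0,0,-0.3,0],[1,0,0,-0.4,0],[1,0,0,-0.4,0],[1,0,0,-0.4,0]]}}

```text
time: 11.15
tool_pos: [0.4729, -0.13, 0.0491]
tool_rot: [-179.8, -0.1, 71.6]
contact_force: [0.2, 0.3, -5.7]
opening: 0.192
```

Call:
{"op": "jog_arm", "data": {"deltas": [[1,0,0,-0.1,0],[1,0,0,-0.2,0],[1,0,0,-0.3,0],[1,0,0,-0.3,0]]}}

```text
time: 11.55
tool_pos: [0.4729, -0.13, 0.0519]
tool_rot: [-179.8, -0.1, 71.6]
contact_force: [0.6, -0.2, -11.0]
opening: 0.194
```

Run:
```python
from h import *
go(.4734,-.1303,.0455,72)
```

```text
shift cm [-0.02  0.06  0.64] turn -0.4 | F [  0.61  -0.24 -11.02] t 11.55 open 0.194 pos [ 0.4729 -0.13    0.0519] rot [-1.7982e+02 -1.4000e-01  7.1620e+01]
```

Call:
{"op": "jog_arm", "data": {"deltas": [[1,0,0,-0.04,0],[1,0,0,-0.04,0],[1,0,0,-0.04,0],[1,0,0,-0.04,0],[1,0,0,-0.04,0],[1,0,0,-0.04,0]]}}

```text
time: 12.15
tool_pos: [0.4728, -0.13, 0.0522]
tool_rot: [-179.8, -0.1, 71.6]
contact_force: [0.5, -0.6, -12.3]
opening: 0.192
```

Call:
{"op": "jog_arm", "data": {"deltas": [[1,0,0,0,0],[1,0,0,0,0],[1,0,0,0,0],[1,0,0,0,0],[1,0,0,0,0],[1,0,0,0,0],[1,0,0,0,0]]}}

```text
time: 12.85
tool_pos: [0.4728, -0.13, 0.0522]
tool_rot: [-179.8, -0.1, 71.6]
contact_force: [0.5, -0.4, -12.2]
opening: 0.194
```

Stem 1 holds at 12.2 N. After a few more rows it settles back.

Call:
{"op": "jog_arm", "data": {"deltas": [[1,0,0,0,0],[1,0,0,0,0],[1,0,0,0,0],[1,0,0,0.2,0],[1,0,0,0.4,0],[1,0,0,0.6,0],[1,0,0,0.65,0],[1,0,0,0.65,0],[0,0,0,0.65,0],[0,0,0,0.65,0],[0,0,0,0.65,0],[0,0,0,-1,0],[0,0,0,-3,0],[0,0,0,-6,0],[0,0,0,-6,0]]}}

```text
time: 14.35
tool_pos: [0.4753, -0.1313, 0.1153]
tool_rot: [179.8, -0.1, 71.6]
contact_force: [-0.1, -0.0, -0.0]
opening: 0.494
```

Run:
```python
from h import *
x,y=bar(.010,0); go(x,y,.115,71.6); go(x,y,.0455,72)
```

```text
shift cm [2.83 4.56 0.05] turn 0.0 | F [-0.11 -0.01 -0.02] t 14.35 open 0.494 pos [ 0.4753 -0.1313  0.1153] rot [ 1.7976e+02 -6.0000e-02  7.1630e+01]
shift cm [2.82 4.53 7.  ] turn -0.4 | F [-0.11 -0.01 -0.02] t 14.35 open 0.494 pos [ 0.4753 -0.1313  0.1153] rot [ 1.7976e+02 -6.0000e-02  7.1630e+01]
```

Call:
{"op": "jog_arm", "data": {"deltas": [[0,1,1.6,0,0],[0,2,3.2,0,0],[0,2.83,4.55,0,0],[0,2.83,4.55,0,0],[0,2.83,4.55,2,0],[0,2.83,4.55,4,0],[0,2.83,4.55,6,0],[0,2.83,4.55,7,0],[0,2.83,4.55,7,0],[0,2.83,4.55,7,0],[1,2.83,4.55,7,0],[1,2.83,4.55,7,0],[1,2.83,4.55,7,0],[1,2.83,4.55,7,0],[1,2.83,4.55,7,0],[1,2.83,4.55,7,0]], "force": 58}}

```text
time: 15.95
tool_pos: [0.5276, -0.1188, 0.0458]
tool_rot: [179.8, -0.1, 71.6]
contact_force: [-1.1, 0.7, 4.1]
opening: 0.194
```

Call:
{"op": "jog_arm", "data": {"deltas": [[1,0,0,-0.1,0],[1,0,0,-0.2,0],[1,0,0,-0.3,0],[1,0,0,-0.4,0],[1,0,0,-0.4,0],[1,0,0,-0.4,0]]}}

```text
time: 16.55
tool_pos: [0.5272, -0.1186, 0.0495]
tool_rot: [179.8, -0.1, 71.6]
contact_force: [0.3, -0.9, -5.8]
opening: 0.19
```

Call:
{"op": "jog_arm", "data": {"deltas": [[1,0,0,-0.1,0],[1,0,0,-0.2,0],[1,0,0,-0.3,0],[1,0,0,-0.32,0],[1,0,0,-0.32,0],[1,0,0,-0.32,0],[1,0,0,-0.32,0]]}}

```text
time: 17.25
tool_pos: [0.5272, -0.1186, 0.0525]
tool_rot: [179.8, -0.1, 71.6]
contact_force: [1.0, -0.8, -11.4]
opening: 0.193
```

Call:
{"op": "jog_arm", "data": {"deltas": [[1,0,0,-0.04,0],[1,0,0,-0.04,0],[1,0,0,-0.04,0],[1,0,0,-0.04,0],[1,0,0,-0.04,0],[1,0,0,-0.04,0],[1,0,0,-0.04,0],[1,0,0,-0.04,0],[1,0,0,-0.04,0],[1,0,0,-0.04,0],[1,0,0,-0.04,0],[1,0,0,-0.04,0],[1,0,0,-0.04,0]]}}

```text
time: 18.55
tool_pos: [0.5272, -0.1186, 0.0529]
tool_rot: [179.8, -0.1, 71.6]
contact_force: [1.4, -1.4, -12.0]
opening: 0.194
```

Stem 2 holds at 12.0 N. I'll let it settle and move to stem 3.

Call:
{"op": "jog_arm", "data": {"deltas": [[1,0,0,0,0],[1,0,0,0.2,0],[1,0,0,0.4,0],[1,0,0,0.6,0],[1,0,0,0.68,0],[1,0,0,0.68,0],[0,0,0,0.65,0],[0,0,0,0.65,0],[0,0,0,0.65,0],[0,0,0,-1,0],[0,0,0,-3,0],[0,0,0,-6,0],[0,0,0,-6,0]]}}

```text
time: 19.85
tool_pos: [0.5297, -0.1197, 0.1163]
tool_rot: [179.4, -0.0, 71.6]
contact_force: [-0.1, -0.8, 0.1]
opening: 0.497
```

Run:
```python
from h import *
x,y=bar(.065,0); go(x,y,.115,71.6); go(x,y,.0455,72)
```

```text
shift cm [2.8  4.51 0.19] turn 0.0 | F [-0.09 -0.81  0.13] t 19.85 open 0.497 pos [ 0.5297 -0.1197  0.1163] rot [ 1.7937e+02 -2.0000e-02  7.1640e+01]
shift cm [2.8  4.43 7.14] turn -0.4 | F [-0.09 -0.81  0.13] t 19.85 open 0.497 pos [ 0.5297 -0.1197  0.1163] rot [ 1.7937e+02 -2.0000e-02  7.1640e+01]
```

Call:
{"op": "jog_arm", "data": {"deltas": [[0,1,1.6,0.2,0],[0,2,3.2,0.2,0],[0,2.8,4.5,0.2,0],[0,2.8,4.5,0.2,0],[0,2.8,4.47,2,0],[0,2.8,4.45,4,0],[0,2.8,4.43,6,0],[0,2.8,4.43,7.1,0],[0,2.8,4.43,7.1,0],[0,2.8,4.43,7.1,0],[1,2.8,4.43,7.1,0],[1,2.8,4.43,7.1,0],[1,2.8,4.43,7.1,0],[1,2.8,4.43,7.1,0],[1,2.8,4.43,7.1,0],[1,2.8,4.43,7.1,0]], "force": 58}}

```text
time: 21.45
tool_pos: [0.5813, -0.1073, 0.0463]
tool_rot: [179.4, -0.0, 71.6]
contact_force: [-0.9, -0.8, 3.3]
opening: 0.194
```

Call:
{"op": "jog_arm", "data": {"deltas": [[1,0,0,-0.1,0],[1,0,0,-0.2,0],[1,0,0,-0.3,0],[1,0,0,-0.4,0],[1,0,0,-0.4,0],[1,0,0,-0.4,0]]}}

```text
time: 22.05
tool_pos: [0.5809, -0.1072, 0.0498]
tool_rot: [179.4, -0.0, 71.6]
contact_force: [1.3, -0.1, -5.9]
opening: 0.189
```

Call:
{"op": "jog_arm", "data": {"deltas": [[1,0,0,-0.1,0],[1,0,0,-0.2,0],[1,0,0,-0.3,0],[1,0,0,-0.33,0],[1,0,0,-0.33,0],[1,0,0,-0.33,0],[1,0,0,-0.33,0]]}}

```text
time: 22.75
tool_pos: [0.5809, -0.1072, 0.0529]
tool_rot: [179.4, -0.0, 71.6]
contact_force: [2.2, -1.6, -10.7]
opening: 0.188
```

Call:
{"op": "jog_arm", "data": {"deltas": [[1,0,0,-0.03,0],[1,0,0,-0.03,0],[1,0,0,-0.03,0],[1,0,0,-0.03,0],[1,0,0,-0.03,0],[1,0,0,-0.03,0],[1,0,0,-0.03,0],[1,0,0,-0.03,0],[1,0,0,-0.03,0],[1,0,0,-0.03,0],[1,0,0,-0.03,0],[1,0,0,-0.03,0],[1,0,0,-0.03,0]]}}

```text
time: 24.05
tool_pos: [0.5809, -0.1072, 0.0532]
tool_rot: [179.4, -0.0, 71.6]
contact_force: [1.9, -0.7, -12.1]
opening: 0.193
```

Stem 3 holds at 12.1 N. Settling it, then stem 4.

Call:
{"op": "jog_arm", "data": {"deltas": [[1,0,0,0,0],[1,0,0,0.2,0],[1,0,0,0.4,0],[1,0,0,0.6,0],[1,0,0,0.68,0],[1,0,0,0.68,0],[0,0,0,0.65,0],[0,0,0,0.65,0],[0,0,0,0.65,0],[0,0,0,-1,0],[0,0,0,-3,0],[0,0,0,-6,0],[0,0,0,-6,0],[0,0,0,-6,0],[0,0,0,-6,0]]}}

```text
time: 25.55
tool_pos: [0.5796, -0.1067, 0.1125]
tool_rot: [179.5, -0.0, 71.6]
contact_force: [0.3, 0.5, -0.5]
opening: 0.501
```

Run:
```python
from h import *
x,y=bar(.12,0); go(x,y,.115,69); go(x,y,.0455,69)
```

```text
shift cm [ 2.78  4.92 -0.21] turn 2.6 | F [ 0.27  0.49 -0.48] t 25.55 open 0.501 pos [ 0.5796 -0.1067  0.1125] rot [ 1.7951e+02 -3.0000e-02  7.1640e+01]
shift cm [2.77 4.86 6.74] turn 2.6 | F [ 0.27  0.49 -0.48] t 25.55 open 0.501 pos [ 0.5796 -0.1067  0.1125] rot [ 1.7951e+02 -3.0000e-02  7.1640e+01]
```

Call:
{"op": "jog_arm", "data": {"deltas": [[0,1,1.6,-0.2,1],[0,2,3.5,-0.2,2],[0,2.78,4.9,-0.2,2.6],[0,2.78,4.9,-0.2,2.6],[0,2.78,4.9,2,2.6],[0,2.78,4.88,4,2.6],[0,2.78,4.86,6,2.6],[0,2.78,4.86,6.7,2.6],[0,2.78,4.86,6.7,2.6],[0,2.78,4.86,6.7,2.6],[1,2.78,4.86,6.7,2.6],[1,2.78,4.86,6.7,2.6],[1,2.78,4.86,6.7,2.6],[1,2.78,4.86,6.7,2.6],[1,2.78,4.86,6.7,2.6],[1,2.78,4.86,6.7,2.6]], "force": 58}}

```text
time: 27.15
tool_pos: [0.6351, -0.0959, 0.0464]
tool_rot: [179.5, -0.0, 69.0]
contact_force: [0.0, -0.7, 2.0]
opening: 0.191
```

Call:
{"op": "jog_arm", "data": {"deltas": [[1,0,0,-0.1,0],[1,0,0,-0.2,0],[1,0,0,-0.3,0],[1,0,0,-0.4,0],[1,0,0,-0.4,0],[1,0,0,-0.4,0]]}}

```text
time: 27.75
tool_pos: [0.6346, -0.0957, 0.0497]
tool_rot: [179.6, -0.0, 69.0]
contact_force: [-0.1, 0.0, -5.4]
opening: 0.189
```

Call:
{"op": "jog_arm", "data": {"deltas": [[1,0,0,-0.1,0],[1,0,0,-0.2,0],[1,0,0,-0.3,0],[1,0,0,-0.36,0],[1,0,0,-0.36,0],[1,0,0,-0.36,0],[1,0,0,-0.36,0]]}}

```text
time: 28.45
tool_pos: [0.6345, -0.0957, 0.053]
tool_rot: [179.6, -0.0, 69.0]
contact_force: [2.4, -1.3, -11.3]
opening: 0.192
```

Call:
{"op": "jog_arm", "data": {"deltas": [[1,0,0,-0.02,0],[1,0,0,-0.02,0],[1,0,0,-0.02,0],[1,0,0,-0.02,0],[1,0,0,-0.02,0],[1,0,0,-0.02,0],[1,0,0,-0.02,0],[1,0,0,-0.02,0],[1,0,0,-0.02,0],[1,0,0,-0.02,0],[1,0,0,-0.02,0],[1,0,0,-0.02,0],[1,0,0,-0.02,0]]}}

```text
time: 29.75
tool_pos: [0.6345, -0.0957, 0.0532]
tool_rot: [179.6, -0.0, 69.0]
contact_force: [2.5, -0.1, -11.4]
opening: 0.188
```

Call:
{"op": "jog_arm", "data": {"deltas": [[1,0,0,-0.05,0],[1,0,0,-0.05,0],[1,0,0,-0.05,0],[1,0,0,-0.05,0],[1,0,0,-0.05,0],[1,0,0,-0.05,0],[1,0,0,-0.05,0],[1,0,0,-0.05,0],[1,0,0,-0.05,0],[1,0,0,-0.05,0],[1,0,0,-0.05,0],[1,0,0,-0.05,0]]}}

```text
time: 30.95
tool_pos: [0.6345, -0.0957, 0.0538]
tool_rot: [179.6, -0.0, 69.0]
contact_force: [2.7, -1.0, -14.0]
opening: 0.191
```

Call:
{"op": "jog_arm", "data": {"deltas": [[1,0,0,0,0],[1,0,0,0.2,0],[1,0,0,0.4,0],[1,0,0,0.6,0],[1,0,0,0.72,0],[1,0,0,0.72,0],[0,0,0,0.7,0],[0,0,0,0.7,0],[0,0,0,0.7,0],[0,0,0,-1,0],[0,0,0,-3,0],[0,0,0,-6,0],[0,0,0,-9,0],[0,-2,-4,-9,8],[0,-5,-6,-9,16],[0,-8,-8,-9,24],[0,-10,-10,-9,30],[0,-10,-10,-9,30],[0,-10,-10,-9,30]]}}

```text
time: 32.85
tool_pos: [0.5052, -0.1536, 0.1435]
tool_rot: [179.6, -0.3, 39.0]
contact_force: [1.6, -0.6, 0.2]
opening: 0.5
```

```bash
cat >> h.py <<'E'
def rings(s):
    img=cv2.resize(s['img'],None,fx=4,fy=4,interpolation=cv2.INTER_CUBIC)
    m=cv2.inRange(cv2.cvtColor(img,cv2.COLOR_RGB2HSV),(5,160,120),(16,255,255)); m[:,:325*4]=0
    for c in cv2.findContours(m,cv2.RETR_EXTERNAL,cv2.CHAIN_APPROX_NONE)[0]:
        if cv2.contourArea(c)<800: continue
        (u,v),r=cv2.minEnclosingCircle(c); e=cv2.fitEllipse(c)
        u,v=e[0]; u=(u+.5)/4-.5; v=(v+.5)/4-.5
        print('ring px',round(u,1),round(v,1),'r',round(r/4,1),onz(s,u,v,.011).round(4))
E
python3 - <<'E'
from h import *
s=snapshot('top');save(crop(s['img'],250,150,450,300,4),'t4'); rings(s)
s=snapshot('scene');save(crop(s['img'],260,100,420,220,5),'s4')
o=observe();print(o['tool_pos'],o['tool_rot'])
E
```

```text
ring px 351.7 277.4 r 7.0 [ 0.346 -0.283  0.011]
ring px 342.3 247.4 r 6.9 [ 0.4296 -0.2596  0.011 ]
ring px 387.1 228.5 r 6.8 [ 0.4793 -0.3883  0.011 ]
ring px 339.0 220.2 r 6.8 [ 0.5069 -0.253   0.011 ]
[ 0.50617108 -0.15325012  0.14335373] [179.54957334  -0.3099062   39.11144885]
```

View pics/t4.png

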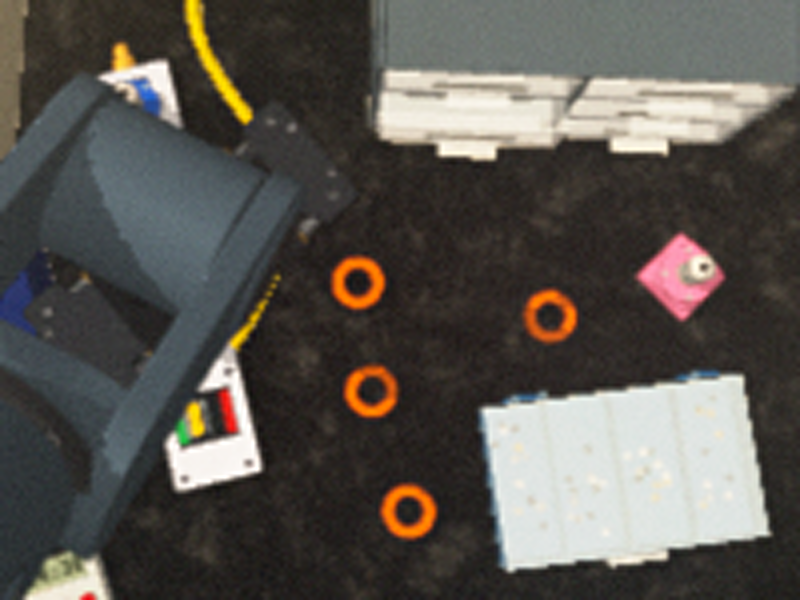

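View pics/s4.png

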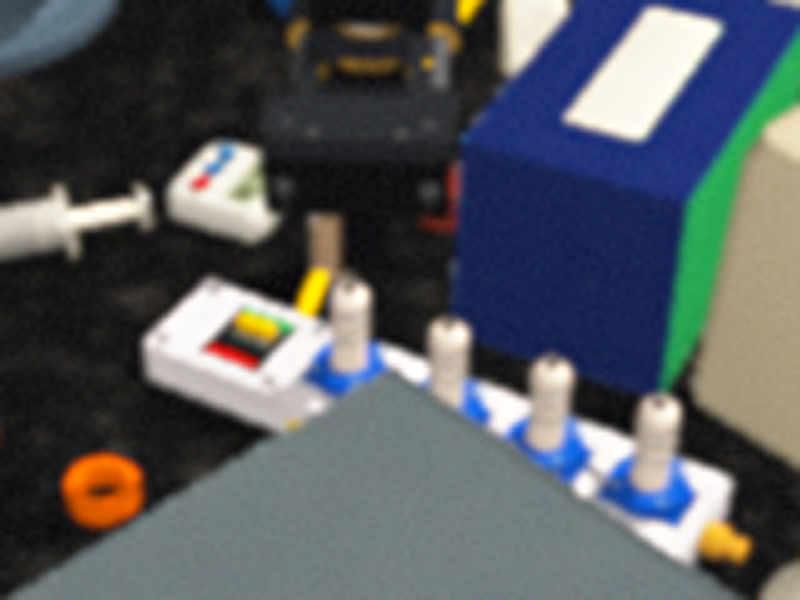

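All four stems are back down and the lock is still on green. The rings are unmoved in the top view: (339,220), (342,247), (352,277) and (387,228). I'll pick the first one for bay 4.

Run:
```python
from h import *
go(.5069,-.2530,.08,12); go(.5069,-.2530,.004,12)
```

```text
shift cm [-6.27  7.74  6.36] turn 27.1 | F [ 0.65  0.07 -0.86] t 32.95 open 0.497 pos [ 0.5062 -0.1533  0.1434] rot [179.55  -0.31  39.11]
shift cm [-6.31  7.68 13.96] turn 27.1 | F [ 0.65  0.07 -0.86] t 32.95 open 0.497 pos [ 0.5062 -0.1533  0.1434] rot [179.55  -0.31  39.11]
```

Call:
{"op": "jog_arm", "data": {"deltas": [[-0.4,-2,2.5,0,7],[-0.4,-4,5,2,14],[-0.4,-6.2,7.7,4,21],[-0.4,-6.3,7.7,6,27.1],[-0.4,-6.3,7.7,8,27.1],[-0.4,-6.3,7.7,10,27.1],[-0.4,-6.3,7.7,10,27.1],[-0.4,-6.3,7.7,10,27.1]]}}

```text
time: 33.75
tool_pos: [0.5076, -0.2527, 0.0434]
tool_rot: [179.7, -0.5, 12.1]
contact_force: [0.2, 0.2, -0.0]
opening: 0.699
```

Run:
```python
from h import *
go(.5069,-.2530,.004,12)
s=snapshot('scene');save(crop(s['img'],220,120,380,240,5),'s5')
s=snapshot('top');save(crop(s['img'],250,150,450,300,4),'t5')
```

```text
shift cm [-0.11  0.    3.94] turn 0.1 | F [ 0.25  0.19 -0.01] t 33.75 open 0.699 pos [ 0.5076 -0.2527  0.0434] rot [179.75  -0.48  12.1 ]
```

View pics/t5.png

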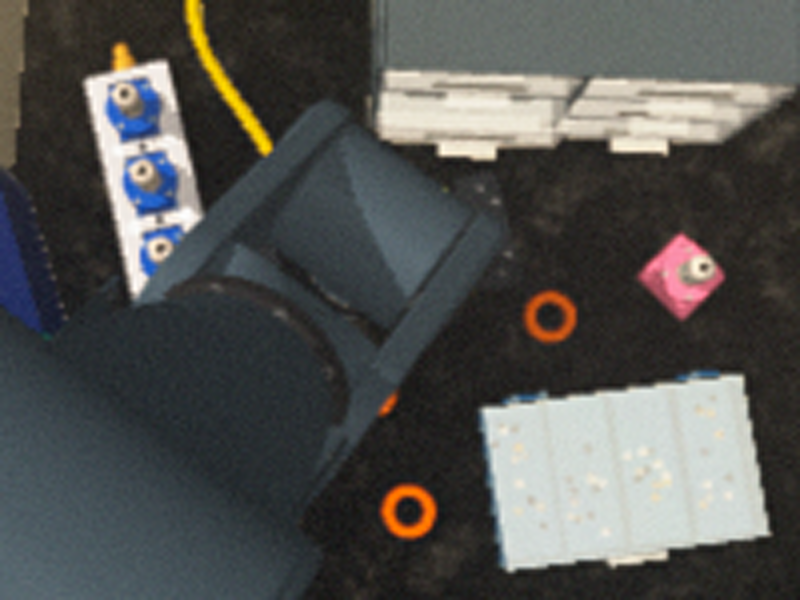

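Call:
{"op": "jog_arm", "data": {"deltas": [[-0.4,-0.1,0,1.5,0],[-0.4,-0.1,0,3,0],[-0.4,-0.1,0,3.6,0],[-0.4,-0.1,0,3.9,0],[-0.4,-0.1,0,3.9,0],[1,-0.1,0,3.9,0],[1,-0.1,0,3.9,0],[1,-0.1,0,3.9,0],[1,-0.1,0,3.9,0],[1,-0.1,0,3.9,0],[1,-0.1,0,3.9,0]], "force": 25}}

```text
time: 34.95
tool_pos: [0.5076, -0.2537, 0.0058]
tool_rot: [179.6, -0.6, 12.1]
contact_force: [-0.7, -0.8, 2.0]
opening: 0.41
```

Run:
```python
from h import *
go(*bar(.12,0),.13,69)
```

```text
shift cm [ 15.89 -12.68 -12.34] turn -56.9 | F [-0.67 -0.8   2.02] t 34.95 open 0.41 pos [ 0.5076 -0.2537  0.0058] rot [179.62  -0.58  12.07]
```

Call:
{"op": "jog_arm", "data": {"deltas": [[1,0,0,-3,0],[1,0,0,-6,0],[1,0,0,-9,0],[1,0,-1,-12,0],[1,1,-4,-12.3,-4],[1,2,-7,-12.3,-12],[1,4,-10,-12.3,-20],[1,7,-12.7,-12.3,-28],[1,10,-12.7,-12.3,-36],[1,13,-12.7,-12.3,-44],[1,15.9,-12.7,-12.3,-52],[1,15.9,-12.7,-12.3,-57],[1,15.9,-12.7,-12.3,-57],[1,15.9,-12.7,-12.3,-57],[1,15.9,-12.7,-12.3,-57]]}}

```text
time: 36.45
tool_pos: [0.6342, -0.0957, 0.1293]
tool_rot: [179.4, 0.0, 69.0]
contact_force: [0.5, 0.2, -0.1]
opening: 0.408
```

Run:
```python
from h import *
go(*bar(.12,0),.09,69);go(*bar(.12,0),.04,69)
s=snapshot('scene');save(crop(s['img'],330,110,450,220,6),'s6')
s=snapshot('top');save(crop(s['img'],250,150,450,300,4),'t6')
```

```text
shift cm [0.02 0.04 3.94] turn -0.0 | F [ 0.52  0.24 -0.11] t 36.45 open 0.408 pos [ 0.6342 -0.0957  0.1293] rot [179.38   0.    68.97]
shift cm [ 0.02 -0.01  8.94] turn -0.0 | F [ 0.52  0.24 -0.11] t 36.45 open 0.408 pos [ 0.6342 -0.0957  0.1293] rot [179.38   0.    68.97]
```

View pics/s6.png

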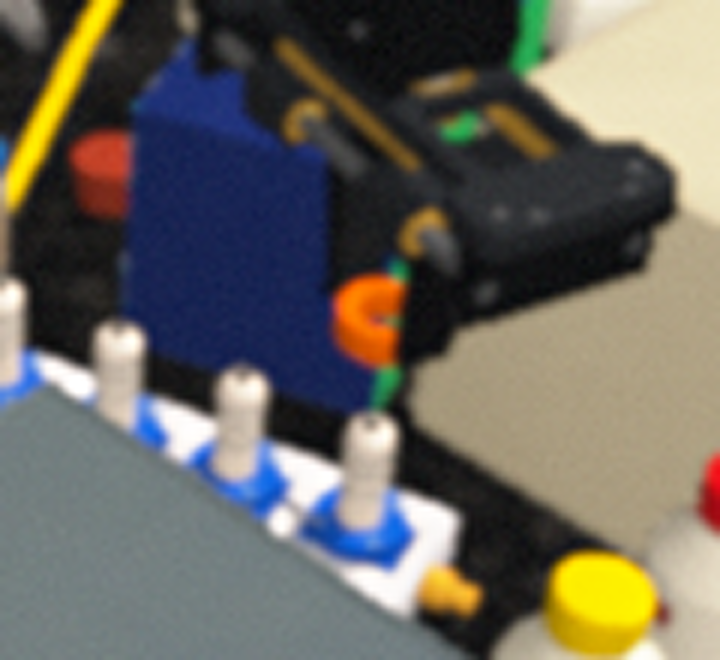

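The ring is held above stem 4 at about (391,163) in the scene. I'll lower it in stages.

Call:
{"op": "jog_arm", "data": {"deltas": [[1,0.02,0.02,2,0],[1,0.02,0.02,4,0],[1,0.02,0.02,4.8,0],[1,0.02,0,5.4,0],[1,0.02,0,5.7,0],[1,0.02,0,5.7,0],[1,0.02,0,5.7,0]]}}

```text
time: 37.25
tool_pos: [0.6357, -0.0961, 0.0733]
tool_rot: [179.3, -0.0, 69.0]
contact_force: [0.5, -0.0, -0.0]
opening: 0.404
```

Run:
```python
from h import *
go(*bar(.12,0),.04,69)
s=snapshot('scene');save(crop(s['img'],330,110,450,220,6),'s7')
```

```text
shift cm [-0.   -0.11  3.32] turn -0.0 | F [ 0.52 -0.03 -0.  ] t 37.25 open 0.404 pos [ 0.6357 -0.0961  0.0733] rot [179.26  -0.    68.99]
```

View pics/s7.png

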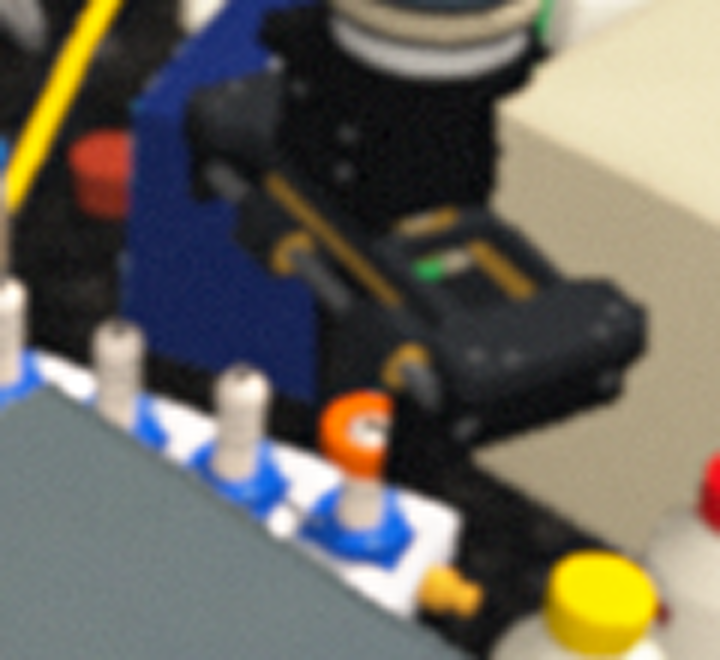

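The ring has threaded onto stem 4 with no contact force. Continuing down.

Call:
{"op": "jog_arm", "data": {"deltas": [[1,0,-0.05,0.8,0],[1,0,-0.1,1.6,0],[1,0,-0.1,2.4,0],[1,0,-0.1,3.0,0],[1,0,-0.1,3.3,0],[1,0,-0.1,3.3,0],[1,0,-0.1,3.3,0]]}}

```text
time: 38.0
tool_pos: [0.6353, -0.096, 0.0401]
tool_rot: [179.2, -0.0, 69.0]
contact_force: [-0.1, -0.0, 0.4]
opening: 0.407
```

Call:
{"op": "jog_arm", "data": {"deltas": [[1,0,0,0.1,0],[1,0,0,0.15,0],[1,0,0,0.15,0],[1,0,0,0.15,0]]}}

```text
time: 38.4
tool_pos: [0.6355, -0.0961, 0.0397]
tool_rot: [179.2, 0.0, 69.0]
contact_force: [-1.7, 0.5, 5.8]
opening: 0.405
```

Seated: 5.8 N of resistance at the flange. I'll release and lift clear.

Call:
{"op": "jog_arm", "data": {"deltas": [[0.1,0,0,0,0],[0,0,0,0,0],[-0.1,0,0,0,0],[-0.1,0,0,0,0],[-0.1,0,0,-2,0],[-0.1,0,0,-5,0],[-0.1,0,0,-8,0],[-0.1,-3,-5,-9,8],[-0.1,-6,-9,-9,16],[-0.1,-9,-12,-9,24],[-0.1,-12,-15,-9,32],[-0.1,-12,-15,-9,40],[-0.1,-12,-15,-9,40],[-0.1,-12,-15,-9,40]]}}

```text
time: 39.8
tool_pos: [0.4521, -0.1543, 0.1279]
tool_rot: [179.3, -0.5, 29.2]
contact_force: [0.9, 0.7, -0.6]
opening: 0.55
```

Run:
```python
from h import *
s=snapshot('top');save(crop(s['img'],250,150,450,300,4),'t8'); rings(s)
s=snapshot('scene');save(crop(s['img'],230,110,430,260,4),'s8')
go(.4296,-.2596,.043,12)
```

```text
ring px 351.9 277.4 r 6.8 [ 0.346  -0.2835  0.011 ]
ring px 342.4 247.3 r 6.9 [ 0.43   -0.2599  0.011 ]
ring px 387.0 228.6 r 7.0 [ 0.479  -0.3879  0.011 ]
shift cm [-7.21  8.02  8.5 ] turn 17.2 | F [-0.48  0.73  0.72] t 39.9 open 0.546 pos [ 0.4523 -0.1539  0.1277] rot [179.34  -0.53  29.17]
```

View pics/s8.png

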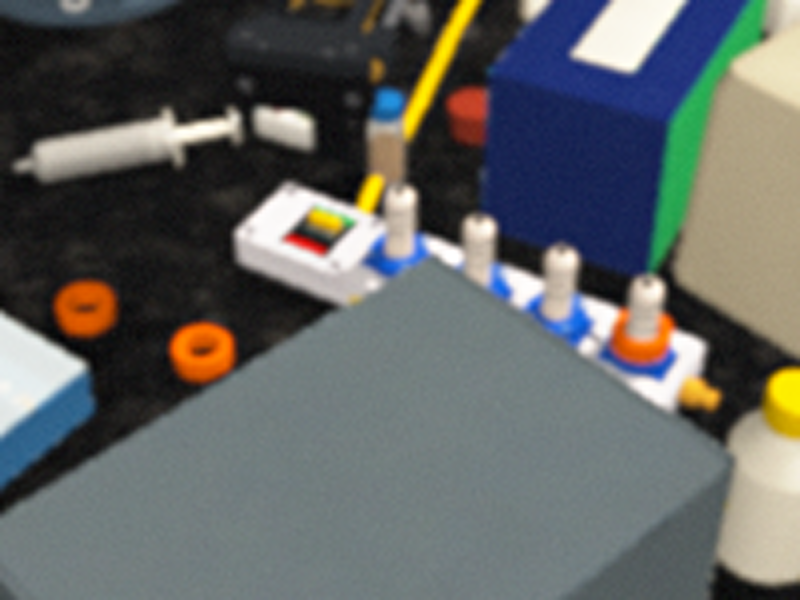

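View pics/t8.png

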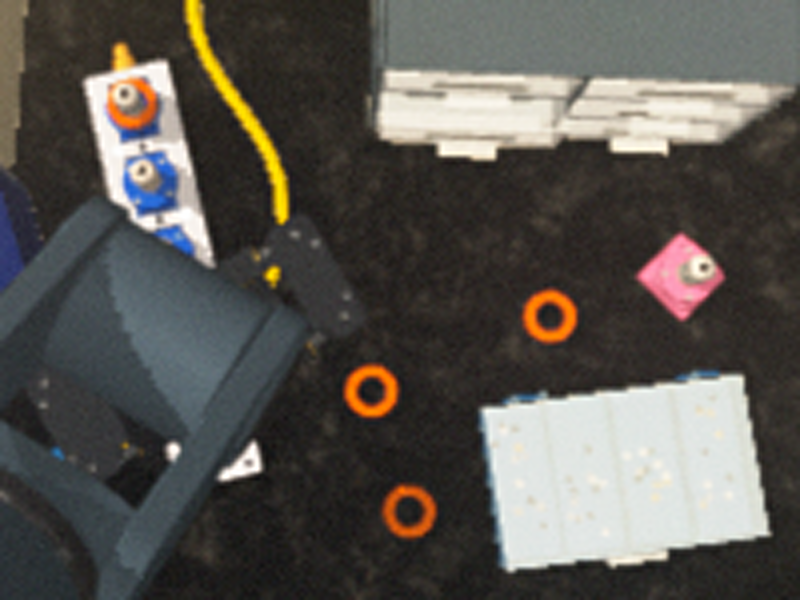

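Ring on stem 4 sits on the flange, at about (391,193) in the scene. The next ring is at top (342,247), for bay 3.

Call:
{"op": "jog_arm", "data": {"deltas": [[-0.4,-2,2.5,0,5],[-0.4,-4,5,2,10],[-0.4,-6.2,7.5,4,17.2],[-0.4,-7.2,8,6,17.2],[-0.4,-7.2,8,8,17.2],[-0.4,-7.2,8,8.5,17.2],[-0.4,-7.2,8,8.5,17.2],[-0.4,-7.2,8,8.5,17.2]]}}

```text
time: 40.7
tool_pos: [0.4304, -0.2591, 0.0434]
tool_rot: [179.5, -0.7, 12.1]
contact_force: [0.4, 0.1, 0.2]
opening: 0.701
```

Run:
```python
from h import *
go(.430,-.2598,.004,12)
```

```text
shift cm [-0.1   0.02  3.94] turn 0.1 | F [0.41 0.1  0.19] t 40.7 open 0.701 pos [ 0.4304 -0.2591  0.0434] rot [179.49  -0.73  12.07]
```

Call:
{"op": "jog_arm", "data": {"deltas": [[-0.4,-0.1,0,1.5,0],[-0.4,-0.1,0,3,0],[-0.4,-0.1,0,3.6,0],[-0.4,-0.1,0,3.9,0],[-0.4,-0.1,0,3.9,0],[1,-0.1,0,3.9,0],[1,-0.1,0,3.9,0],[1,-0.1,0,3.9,0],[1,-0.1,0,3.9,0],[1,-0.1,0,3.9,0],[1,-0.1,0,3.9,0]], "force": 25}}

```text
time: 41.8
tool_pos: [0.4301, -0.2598, 0.0047]
tool_rot: [179.5, -0.7, 12.1]
contact_force: [0.7, -0.8, 3.1]
opening: 0.398
```

Run:
```python
from h import *
go(*bar(.065,0),.125,72)
```

```text
shift cm [ 18.13 -11.63 -11.91] turn -59.9 | F [ 0.69 -0.76  3.07] t 41.8 open 0.398 pos [ 0.4301 -0.2598  0.0047] rot [179.46  -0.75  12.07]
```

Call:
{"op": "jog_arm", "data": {"deltas": [[1,0,0,-3,0],[1,0,0,-6,0],[1,0,0,-9,0],[1,1,-1,-11.8,0],[1,3,-3,-11.9,-4],[1,6,-6,-11.9,-12],[1,9,-8,-11.9,-20],[1,12,-10,-11.9,-28],[1,15,-11.6,-11.9,-36],[1,18.1,-11.6,-11.9,-44],[1,18.1,-11.6,-11.9,-52],[1,18.1,-11.6,-11.9,-60],[1,18.1,-11.6,-11.9,-60],[1,18.1,-11.6,-11.9,-60],[1,18.1,-11.6,-11.9,-60]]}}

```text
time: 43.3
tool_pos: [0.5808, -0.1078, 0.1248]
tool_rot: [179.1, 0.1, 71.9]
contact_force: [0.0, 0.1, -1.6]
opening: 0.396
```

Run:
```python
from h import *
go(*bar(.065,0),.073,72);go(*bar(.065,0),.04,72)
s=snapshot('scene');save(crop(s['img'],330,110,450,220,6),'s9')
```

```text
shift cm [ 0.06 -0.05  5.18] turn -0.1 | F [ 0.    0.09 -1.6 ] t 43.3 open 0.396 pos [ 0.5808 -0.1078  0.1248] rot [1.791e+02 9.000e-02 7.193e+01]
shift cm [ 0.07 -0.1   8.48] turn -0.1 | F [ 0.    0.09 -1.6 ] t 43.3 open 0.396 pos [ 0.5808 -0.1078  0.1248] rot [1.791e+02 9.000e-02 7.193e+01]
```

View pics/s9.png

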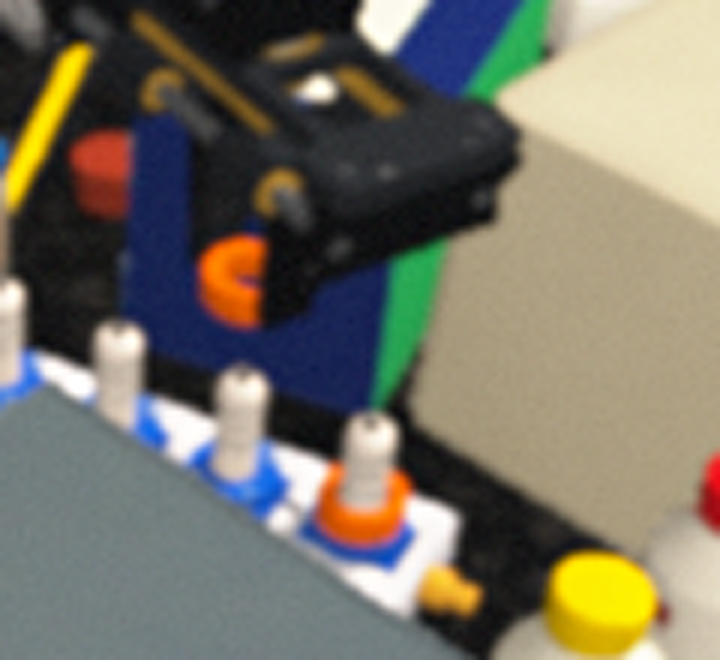

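Call:
{"op": "jog_arm", "data": {"deltas": [[1,0.06,-0.03,2,0],[1,0.06,-0.04,3.5,0],[1,0.06,-0.05,4.3,0],[1,0.06,-0.05,4.8,0],[1,0.06,-0.05,5.2,0],[1,0.06,-0.05,5.2,0],[1,0.06,-0.05,5.2,0]]}}

```text
time: 44.05
tool_pos: [0.5816, -0.1076, 0.0733]
tool_rot: [179.0, 0.1, 71.9]
contact_force: [-0.6, 0.2, 0.1]
opening: 0.4
```

Run:
```python
from h import *
go(*bar(.065,0),.04,72)
s=snapshot('scene');save(crop(s['img'],330,110,450,220,6),'s10')
```

```text
shift cm [ 0.02 -0.09  3.33] turn -0.1 | F [-0.59  0.19  0.12] t 44.05 open 0.4 pos [ 0.5816 -0.1076  0.0733] rot [1.7905e+02 9.0000e-02 7.1950e+01]
```

View pics/s10.png

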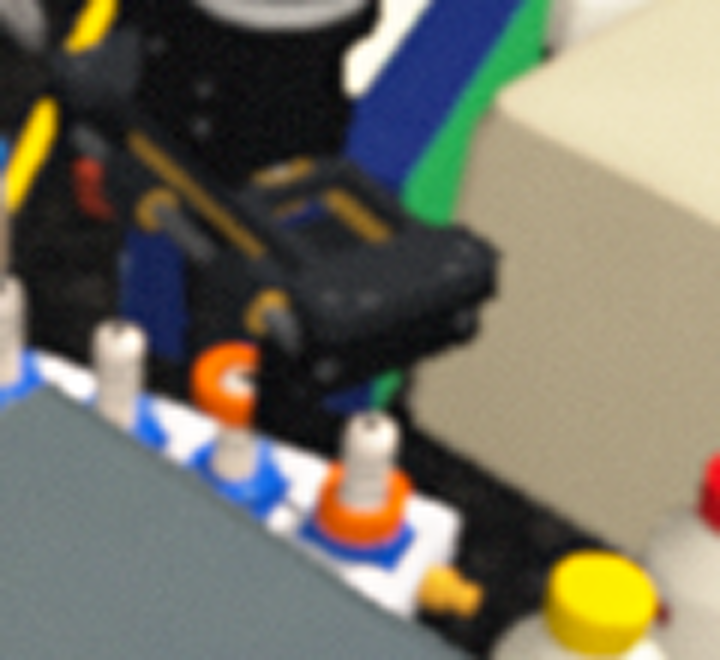

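The ring is on stem 3. Going down to the seat.

Call:
{"op": "jog_arm", "data": {"deltas": [[1,0,-0.03,0.8,0],[1,0,-0.05,1.6,0],[1,0,-0.08,2.4,0],[1,0,-0.09,3.0,0],[1,0,-0.09,3.4,0],[1,0,-0.09,3.55,0],[1,0,-0.09,3.55,0],[1,0,-0.09,3.55,0]]}}

```text
time: 44.9
tool_pos: [0.5808, -0.1074, 0.0386]
tool_rot: [179.1, 0.1, 72.0]
contact_force: [-2.5, 1.1, 7.9]
opening: 0.396
```

Call:
{"op": "jog_arm", "data": {"deltas": [[0.1,0,0,0,0],[0,0,0,0,0],[0,0,0,0,0],[0,0,0,0,0],[0,0,0,-2,0],[0,0,0,-5,0],[0,0,0,-8,0],[0,-3,-4,-9,8],[0,-6,-8,-9,16],[0,-9,-12,-9,24],[0,-12,-15,-9,32],[0,-12,-15,-9,40],[0,-12,-15,-9,40],[0,-12,-15,-9,40]]}}

```text
time: 46.3
tool_pos: [0.4004, -0.1749, 0.1266]
tool_rot: [179.2, -0.5, 32.1]
contact_force: [0.7, 0.2, -0.4]
opening: 0.503
```

Run:
```python
from h import *
s=snapshot('top');save(crop(s['img'],250,150,450,300,4),'t11'); rings(s)
s=snapshot('scene');save(crop(s['img'],230,110,430,260,4),'s11')
go(.346,-.2833,.043,12)
```

```text
ring px 351.9 277.2 r 6.9 [ 0.3466 -0.2836  0.011 ]
ring px 387.0 228.6 r 6.9 [ 0.479  -0.3879  0.011 ]
shift cm [-10.49   6.19   8.34] turn 20.1 | F [ 0.29 -0.28 -0.05] t 46.4 open 0.498 pos [ 0.4006 -0.1745  0.1265] rot [179.2   -0.52  32.14]
```

View pics/s11.png

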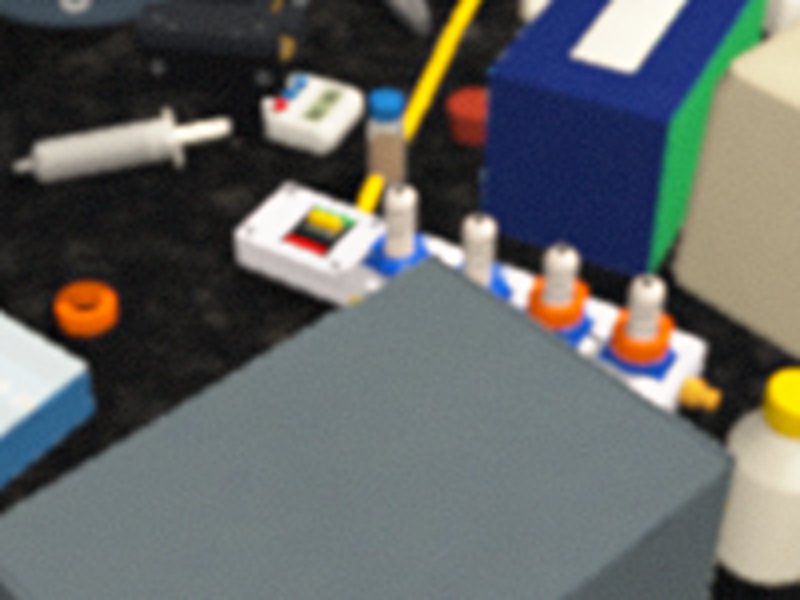

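View pics/t11.png

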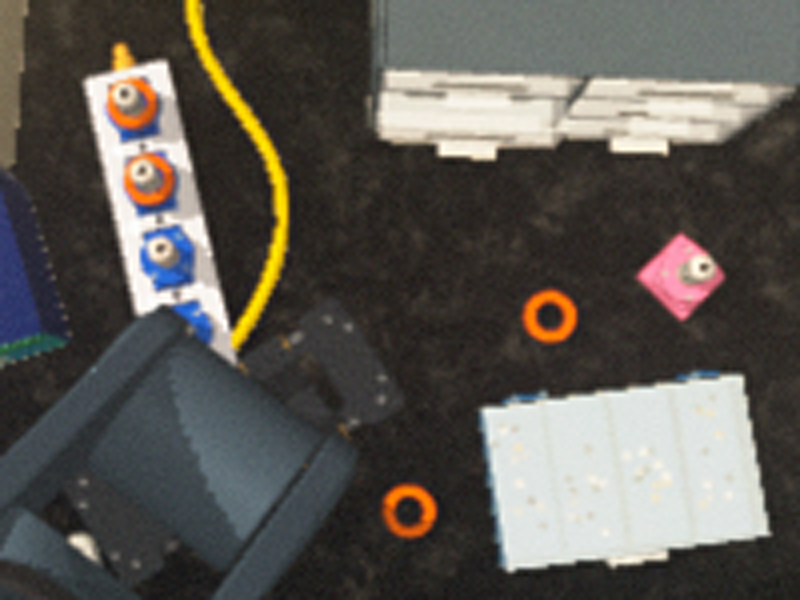

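Rings 4 and 3 are on. The next ring is at top (352,277), for bay 2. I'll use a narrower opening because the parts box is close.

Call:
{"op": "jog_arm", "data": {"deltas": [[-0.15,-2.5,1.5,0,5],[-0.15,-5,3,2,10],[-0.15,-8,4.8,4,17],[-0.15,-10.4,6.2,6,20.1],[-0.15,-10.4,6.2,8,20.1],[-0.15,-10.4,6.2,8.3,20.1],[-0.15,-10.4,6.2,8.3,20.1],[-0.15,-10.4,6.2,8.3,20.1]]}}

```text
time: 47.2
tool_pos: [0.3475, -0.2823, 0.0439]
tool_rot: [179.4, -0.8, 12.2]
contact_force: [-0.2, 0.8, 0.5]
opening: 0.574
```

Run:
```python
from h import *
go(.3465,-.2835,.004,12)
```

```text
shift cm [-0.18  0.05  3.99] turn 0.2 | F [-0.16  0.83  0.55] t 47.2 open 0.574 pos [ 0.3475 -0.2823  0.0439] rot [179.4   -0.77  12.18]
```

Call:
{"op": "jog_arm", "data": {"deltas": [[-0.15,-0.18,0.05,1,0],[-0.15,-0.18,0.05,2.2,0],[-0.15,-0.18,0.05,3.3,0],[-0.15,-0.18,0.05,3.9,0],[-0.15,-0.18,0.05,3.9,0],[1,-0.18,0.05,3.9,0],[1,-0.18,0.05,3.9,0],[1,-0.18,0.05,3.9,0],[1,-0.18,0.05,3.9,0],[1,-0.18,0.05,3.9,0],[1,-0.18,0.05,3.9,0]], "force": 25}}

```text
time: 48.3
tool_pos: [0.3466, -0.2837, 0.0052]
tool_rot: [179.4, -0.8, 12.2]
contact_force: [-0.2, -0.2, 3.0]
opening: 0.401
```

Run:
```python
from h import *
go(*bar(.01,0),.125,72)
```

```text
shift cm [ 21.33 -12.17 -11.82] turn -59.8 | F [-0.2  -0.21  2.99] t 48.3 open 0.401 pos [ 0.3466 -0.2837  0.0052] rot [179.36  -0.79  12.18]
```

Call:
{"op": "jog_arm", "data": {"deltas": [[1,0,0,-3,0],[1,0,0,-6,0],[1,0,0,-9,0],[1,2,-1,-11.7,0],[1,5,-3,-11.8,-5],[1,8,-6,-11.8,-12],[1,11,-8,-11.8,-20],[1,14,-10,-11.8,-28],[1,17,-11.5,-11.8,-36],[1,20,-12.2,-11.8,-44],[1,21.3,-12.2,-11.8,-52],[1,21.3,-12.2,-11.8,-60],[1,21.3,-12.2,-11.8,-60],[1,21.3,-12.2,-11.8,-60],[1,21.3,-12.2,-11.8,-60]]}}

```text
time: 49.8
tool_pos: [0.5266, -0.1187, 0.1246]
tool_rot: [179.0, 0.1, 72.0]
contact_force: [0.4, -0.7, -0.4]
opening: 0.405
```

Run:
```python
from h import *
go(*bar(.01,0),.073,72);go(*bar(.01,0),.04,72)
```

```text
shift cm [0.03 0.   5.16] turn 0.0 | F [ 0.36 -0.7  -0.38] t 49.8 open 0.405 pos [ 0.5266 -0.1187  0.1246] rot [1.7904e+02 1.5000e-01 7.2030e+01]
shift cm [ 0.03 -0.05  8.46] turn 0.0 | F [ 0.36 -0.7  -0.38] t 49.8 open 0.405 pos [ 0.5266 -0.1187  0.1246] rot [1.7904e+02 1.5000e-01 7.2030e+01]
```

Call:
{"op": "jog_arm", "data": {"deltas": [[1,0.03,0,2,0],[1,0.03,0,3.5,0],[1,0.03,0,4.3,0],[1,0.03,0,4.8,0],[1,0.03,0,5.2,0],[1,0.03,0,5.2,0],[1,0.03,0,5.2,0]]}}

```text
time: 50.5
tool_pos: [0.5277, -0.1189, 0.073]
tool_rot: [179.0, 0.2, 72.0]
contact_force: [-0.2, 0.8, 0.0]
opening: 0.405
```

Run:
```python
from h import *
go(*bar(.01,0),.04,72)
s=snapshot('scene');save(crop(s['img'],300,110,430,220,6),'s12')
```

```text
shift cm [ 0.01 -0.08  3.3 ] turn 0.0 | F [-0.15  0.76  0.05] t 50.5 open 0.405 pos [ 0.5277 -0.1189  0.073 ] rot [1.790e+02 1.500e-01 7.202e+01]
```

View pics/s12.png

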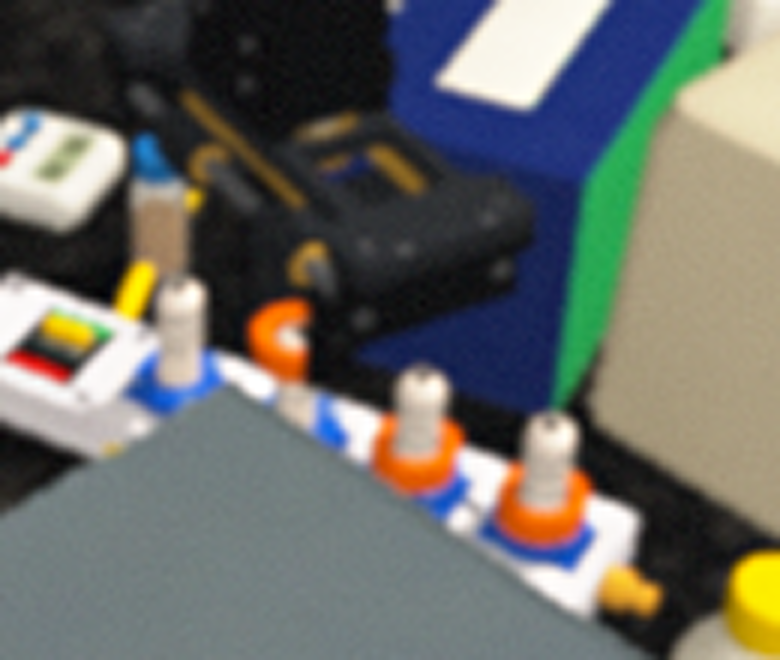

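The ring is threaded on stem 2. Going down to the seat.

Call:
{"op": "jog_arm", "data": {"deltas": [[1,0,-0.03,0.8,0],[1,0,-0.05,1.6,0],[1,0,-0.08,2.4,0],[1,0,-0.08,3.0,0],[1,0,-0.08,3.35,0],[1,0,-0.08,3.5,0],[1,0,-0.08,3.5,0],[1,0,-0.08,3.5,0]]}}

```text
time: 51.35
tool_pos: [0.527, -0.1188, 0.0391]
tool_rot: [179.0, 0.2, 72.0]
contact_force: [-2.2, -0.6, 9.9]
opening: 0.401
```

Call:
{"op": "jog_arm", "data": {"deltas": [[0.1,0,0,0,0],[0,0,0,0,0],[0,0,0,0,0],[0,0,0,0,0],[0,0,0,-2,0],[0,0,0,-5,0],[0,0,0,-8,0],[0,-3,0,-10,0],[0,-7,0,-10,0],[0,-11,0,-10,0],[0,-15,0,-10,0],[0,-15,0,-10,0],[0,-15,0,-10,0]]}}

```text
time: 52.65
tool_pos: [0.4787, -0.2612, 0.1392]
tool_rot: [179.1, 0.1, 71.9]
contact_force: [0.7, 1.4, -0.1]
opening: 0.501
```

Run:
```python
from h import *
s=snapshot('top');save(crop(s['img'],250,150,450,300,4),'t13'); rings(s)
s=snapshot('scene');save(crop(s['img'],230,110,430,260,4),'s13')
print('pink',onz(s,0,0,0)[:0], 'box/tower')
t=snapshot('top'); print(onz(t,420,219,.01),onz(t,370,252,.039),onz(t,395,190,.03))
go(.479,-.3879,.09,135)
```

```text
ring px 387.7 229.0 r 6.9 [ 0.4779 -0.3898  0.011 ]
pink [] box/tower
[ 0.50381357 -0.48302177  0.01      ] [ 0.41448862 -0.33425965  0.039     ] [ 0.58613676 -0.41331071  0.03      ]
shift cm [-12.24   3.86   5.01] turn -62.9 | F [-0.22  0.58  0.13] t 52.8 open 0.5 pos [ 0.4792 -0.2592  0.1392] rot [1.7911e+02 1.2000e-01 7.2110e+01]
```

View pics/s13.png

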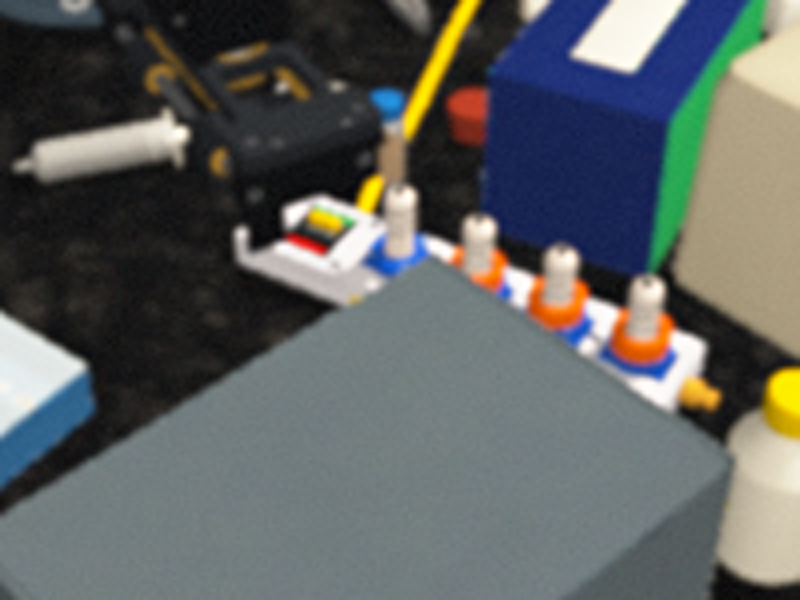

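View pics/t13.png

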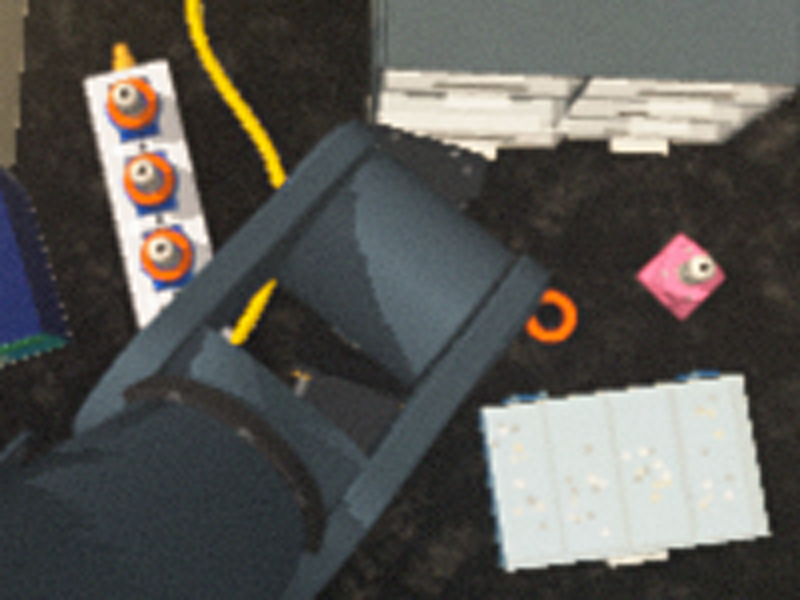

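Run:
```python
from h import *
go(.479,-.388,.09,150)
```

```text
shift cm [-12.25   3.86   5.01] turn -77.9 | F [-0.22  0.58  0.13] t 52.8 open 0.5 pos [ 0.4792 -0.2592  0.1392] rot [1.7911e+02 1.2000e-01 7.2110e+01]
```

Call:
{"op": "jog_arm", "data": {"deltas": [[-0.4,-2,0.5,0,-8],[-0.4,-5,1.5,0,-16],[-0.4,-8,2.5,0,-24],[-0.4,-11,3.5,0,-32],[-0.4,-12.2,3.9,0,-40],[-0.4,-12.2,3.9,1,-48],[-0.4,-12.2,3.9,2,-56],[-0.4,-12.2,3.9,3,-64],[-0.4,-12.2,3.9,4,-72],[-0.4,-12.2,3.9,5,-78],[-0.4,-12.2,3.9,5,-78],[-0.4,-12.2,3.9,5,-78],[-0.4,-12.2,3.9,5,-78]]}}

```text
time: 54.1
tool_pos: [0.4802, -0.3872, 0.0906]
tool_rot: [179.9, 0.9, 150.1]
contact_force: [0.8, -0.2, 0.5]
opening: 0.7
```

Run:
```python
from h import *
go(.479,-.388,.043,150);go(.479,-.388,.004,150)
s=snapshot('scene');save(crop(s['img'],180,110,340,230,5),'s14')
s=snapshot('top');save(crop(s['img'],330,150,450,300,4),'t14')
```

```text
shift cm [ 0.14 -0.13  4.76] turn 0.1 | F [ 0.85 -0.16  0.54] t 54.1 open 0.7 pos [ 0.4802 -0.3872  0.0906] rot [179.94   0.94 150.09]
shift cm [ 0.2  -0.13  8.65] turn 0.1 | F [ 0.85 -0.16  0.54] t 54.1 open 0.7 pos [ 0.4802 -0.3872  0.0906] rot [179.94   0.94 150.09]
```

View pics/t14.png

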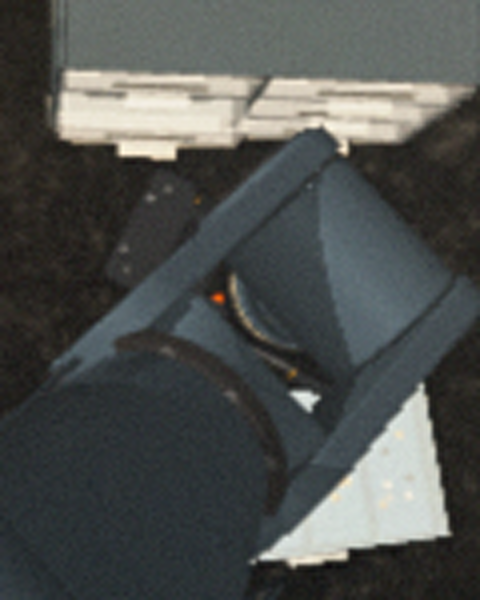

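Run:
```python
from h import *
t=snapshot('top')
for z in(.1,.2,.3,.4): print(z,onz(t,411,182,z))
print('tower top front corner',onz(t,345.5,168,.2),onz(t,448,168,.2), 'bottom',onz(t,345.5,185,0.0))
```

```text
0.1 [ 0.59508657 -0.44505517  0.1       ]
0.2 [ 0.57701055 -0.42414162  0.2       ]
0.3 [ 0.55893453 -0.40322807  0.3       ]
0.4 [ 0.54085851 -0.38231451  0.4       ]
tower top front corner [ 0.61625776 -0.2679282   0.2       ] [ 0.60866965 -0.5151574   0.2       ] bottom [ 0.60999726 -0.27545999  0.        ]
```

View pics/s14.png

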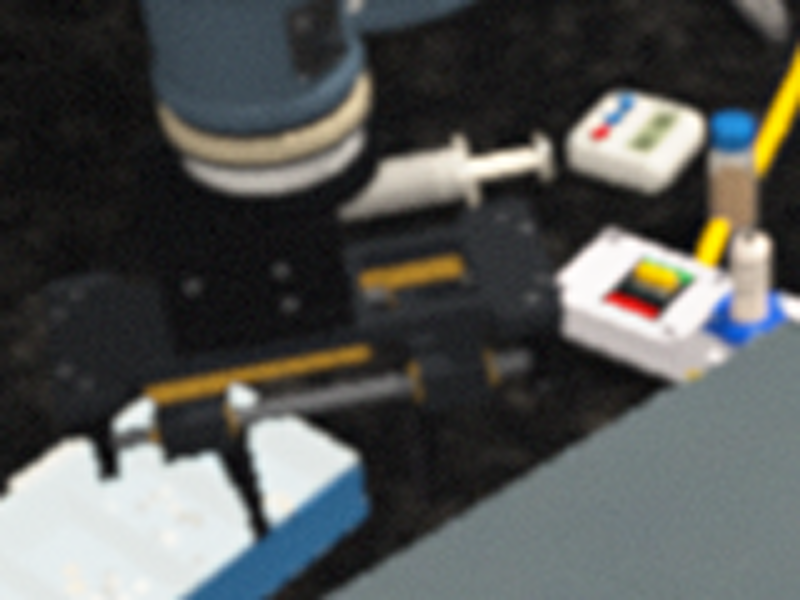

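The wrist clears the tower, and the ring is hidden behind the tower in the scene view. Descending to grip it.

Call:
{"op": "jog_arm", "data": {"deltas": [[-0.4,0.14,-0.13,2,0],[-0.4,0.15,-0.13,4,0],[-0.4,0.17,-0.13,6,0],[-0.4,0.18,-0.13,7.5,0],[-0.4,0.2,-0.13,8.3,0],[-0.4,0.2,-0.13,8.6,0],[-0.4,0.2,-0.13,8.6,0],[1,0.2,-0.13,8.6,0],[1,0.2,-0.13,8.6,0],[1,0.2,-0.13,8.6,0],[1,0.2,-0.13,8.6,0],[1,0.2,-0.13,8.6,0],[1,0.2,-0.13,8.6,0]], "force": 25}}

```text
time: 55.55
tool_pos: [0.479, -0.3887, 0.0051]
tool_rot: [180.0, 1.0, 150.1]
contact_force: [1.3, -0.4, 2.6]
opening: 0.408
```

Run:
```python
from h import *
go(.479,-.26,.13,72);go(*bar(-.045,0),.13,72)
```

```text
shift cm [  6.2   11.16 -12.59] turn 78.1 | F [ 1.29 -0.37  2.64] t 55.55 open 0.408 pos [ 0.479  -0.3887  0.0051] rot [179.96   0.99 150.09]
shift cm [ 13.12  22.14 -12.71] turn 78.1 | F [ 1.29 -0.37  2.64] t 55.55 open 0.408 pos [ 0.479  -0.3887  0.0051] rot [179.96   0.99 150.09]
```

Call:
{"op": "jog_arm", "data": {"deltas": [[1,0,0,-3,0],[1,0,0,-6,0],[1,0,0,-9,0],[1,0,1,-12,0],[1,1.5,4,-12.6,8],[1,3,7,-12.6,16],[1,5,10,-12.6,24],[1,7,13,-12.6,32],[1,9,16,-12.6,40],[1,11,19,-12.6,48],[1,13,22,-12.7,56],[1,13.1,22.1,-12.7,64],[1,13.1,22.1,-12.7,72],[1,13.1,22.1,-12.7,78],[1,13.1,22.1,-12.7,78],[1,13.1,22.1,-12.7,78],[1,13.1,22.1,-12.7,78]]}}

```text
time: 57.25
tool_pos: [0.4736, -0.1309, 0.1299]
tool_rot: [179.0, 0.2, 72.2]
contact_force: [-0.8, -1.0, -1.0]
opening: 0.406
```

Run:
```python
from h import *
go(*bar(-.045,0),.073,72);go(*bar(-.045,0),.04,72)
s=snapshot('scene');save(crop(s['img'],280,90,410,200,6),'s15')
```

```text
shift cm [ 0.07 -0.1   5.69] turn 0.2 | F [-0.77 -0.97 -0.97] t 57.25 open 0.406 pos [ 0.4736 -0.1309  0.1299] rot [1.7904e+02 1.7000e-01 7.2170e+01]
shift cm [ 0.08 -0.16  8.99] turn 0.2 | F [-0.77 -0.97 -0.97] t 57.25 open 0.406 pos [ 0.4736 -0.1309  0.1299] rot [1.7904e+02 1.7000e-01 7.2170e+01]
```

View pics/s15.png

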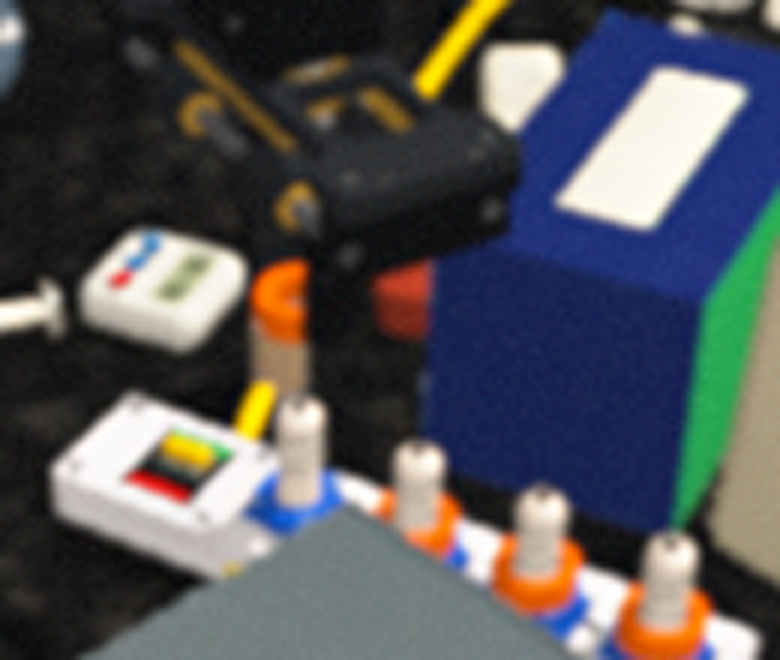

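The last ring is held above stem 1 at about (326,140) in the scene. Lowering.

Call:
{"op": "jog_arm", "data": {"deltas": [[1,0.07,-0.06,2,0],[1,0.07,-0.08,4,0],[1,0.07,-0.1,4.8,0],[1,0.07,-0.1,5.3,0],[1,0.07,-0.1,5.7,0],[1,0.07,-0.1,5.7,0],[1,0.07,-0.1,5.7,0]]}}

```text
time: 58.0
tool_pos: [0.4741, -0.1305, 0.0733]
tool_rot: [179.0, 0.2, 72.2]
contact_force: [-0.1, 0.1, -0.4]
opening: 0.406
```

Run:
```python
from h import *
go(*bar(-.045,0),.04,72)
s=snapshot('scene');save(crop(s['img'],280,90,410,200,6),'s16')
```

```text
shift cm [ 0.02 -0.11  3.33] turn 0.2 | F [-0.09  0.15 -0.45] t 58.0 open 0.406 pos [ 0.4741 -0.1305  0.0733] rot [178.98   0.18  72.15]
```

View pics/s16.png

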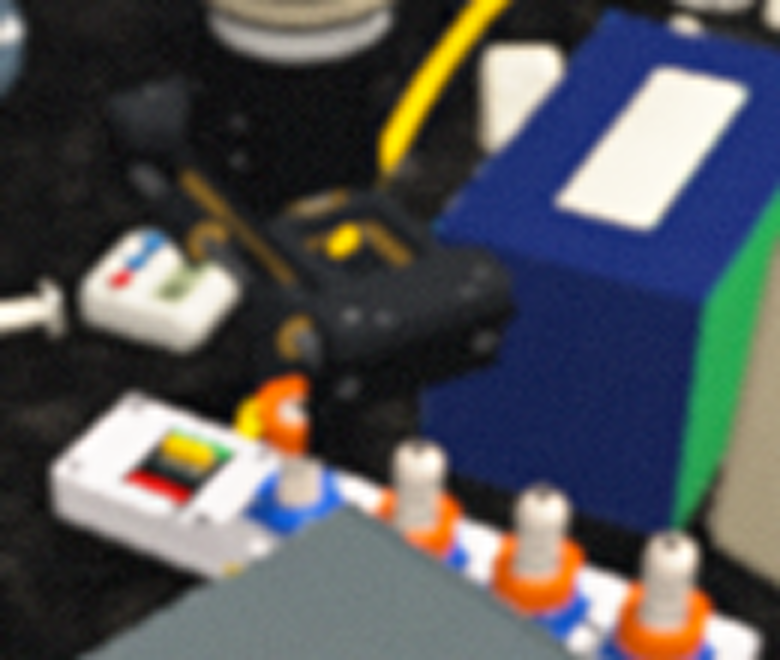

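Threaded onto stem 1 with no side force. Down to the seat.

Call:
{"op": "jog_arm", "data": {"deltas": [[1,0.02,-0.03,0.8,0],[1,0.02,-0.06,1.6,0],[1,0.02,-0.09,2.4,0],[1,0.02,-0.1,3.0,0],[1,0.02,-0.1,3.35,0],[1,0.02,-0.1,3.5,0],[1,0.02,-0.1,3.5,0],[1,0.02,-0.1,3.5,0]]}}

```text
time: 58.85
tool_pos: [0.4734, -0.13, 0.0391]
tool_rot: [179.0, 0.2, 72.2]
contact_force: [-2.5, 0.5, 9.0]
opening: 0.41
```

Call:
{"op": "jog_arm", "data": {"deltas": [[0.1,0,0,0,0],[0,0,0,0,0],[0,0,0,0,0],[0,0,0,0,0],[0,0,0,-2,0],[0,0,0,-5,0],[0,0,0,-9,0],[0,-3,0,-12,0],[0,-7,0,-14,0],[0,-11,0,-14,0],[0,-15,0,-14,0],[0,-19,0,-14,0],[0,-23,0,-14,0],[0,-23,0,-14,0],[0,-23,0,-14,0]]}}

```text
time: 60.35
tool_pos: [0.4001, -0.3483, 0.1793]
tool_rot: [179.1, 0.1, 72.0]
contact_force: [0.0, 1.8, -1.1]
opening: 0.5
```

Run:
```python
from h import *
s=snapshot('top');save(crop(s['img'],220,110,360,290,3),'t17')
q=snapshot('scene');save(crop(q['img'],270,110,470,260,4),'s17')
o=observe();print(o['time'],o['tool_pos'],o['contact_force'])
for n,im in(('top',s),('scene',q)):
    h=cv2.cvtColor(cv2.resize(im['img'],None,fx=4,fy=4,interpolation=cv2.INTER_CUBIC),cv2.COLOR_RGB2HSV)
    m=cv2.inRange(h,(3,150,120),(17,255,255))
    k,l,st,c=cv2.connectedComponentsWithStats(m)
    pr=[proj(im,[*bar(b,0),.041])[0].round(1) for b in(-.045,.01,.065,.12)]
    print(n,'pred ring centres',[list(map(float,p)) for p in pr])
    for i in range(1,k):
        u,v=c[i]/4
        if st[i,4]>200 and min(np.hypot(u-p[0],v-p[1]) for p in pr)<12: print('  ',round(u,1),round(v,1),(st[i]/4).round(1)[:4])
    print('bystanders z0 px',)
```

```text
60.45 [ 0.40045007 -0.34644619  0.17924878] [-0.28888239  1.09624007  0.47687863]
top pred ring centres [[295.3, 232.4], [290.9, 213.2], [286.5, 194.3], [282.2, 175.6]]
   283.8 176.8 [277.  169.8  12.2  12.2]
   288.0 195.8 [281.2 188.5  12.2  12.8]
   292.1 214.1 [285.2 207.2  12.5  13. ]
   295.7 232.8 [289.2 226.5  12.5  12.8]
bystanders z0 px
scene pred ring centres [[329.0, 170.2], [348.3, 177.6], [368.4, 185.3], [389.4, 193.4]]
   330.6 171.1 [323.8 164.2  14.5  12. ]
   353.4 177.7 [348.5 172.    8.8  10.2]
   369.3 186.3 [362.5 178.8  15.   13.2]
   390.3 194.9 [383.2 186.8  15.8  13.8]
bystanders z0 px
```

View pics/s17.png

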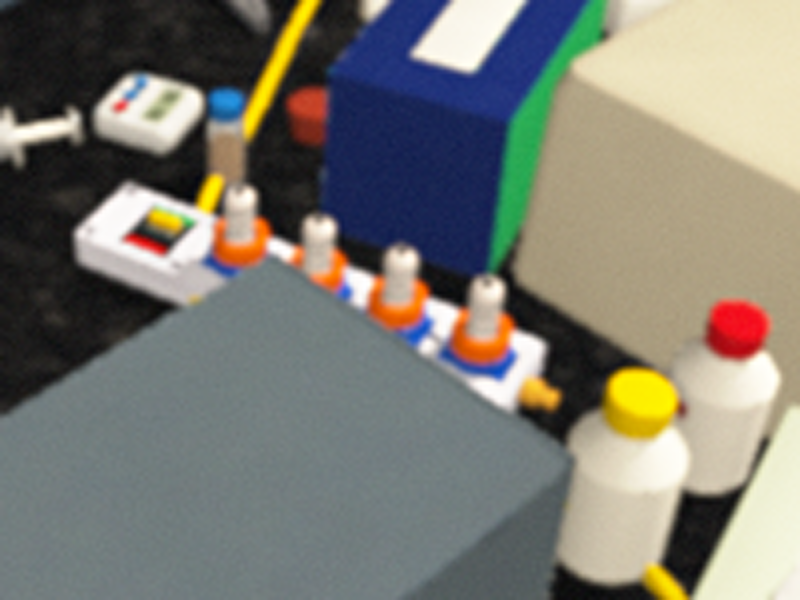

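View pics/t17.png

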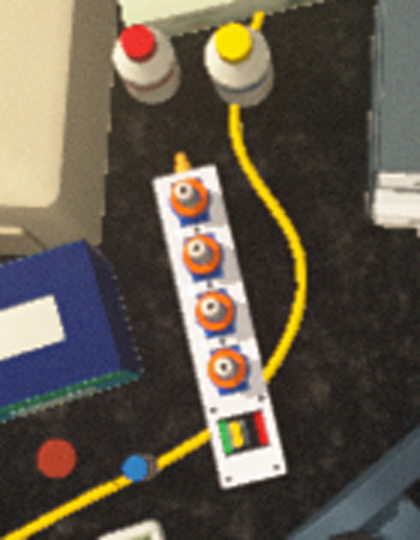

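The final views show all four rings on the blue flanges, at scene px (331,171), (353,178), (369,186) and (390,195). The slide is on green and the bystanders are unmoved. The arm is clear, so I'm handing in.

```bash
python3 -c "
from h import *
print(close_job())"
```

```text
the job is handed in; nothing more can be done
None
```

The job is handed in at about 60 s: the lock is on, all four stems passed their tug, and each has a ring down on its blue flange.

- **Lock:** I moved the slide to green before any tug, and the last pictures still show it there.
- **Tugs, in order 1 to 4:** Each stem was held for over a second. Stems 1 to 3 held at about 12 N. Stem 4 held at 11.4 N, then at up to 14 N (about 7 mm) after I pulled a little further.
- **Stem 1 slip:** On its first tug the stem slipped in the grip and the force fell to 3 N. I lowered it, gripped harder, and the repeat held at 12.2 N.
- **Rings:** They went on after all the tugs. Each one met about 6–10 N of resistance at the flange.
- **Last checks:** The final pictures show each ring about where a fully seated one should appear, though only the part of ring 2 not hidden by the drawer tower can be seen in the scene view. The bottles, vial and stopper look unmoved, and the pink fitting was never touched.

No check failed apart from that first tug on stem 1.

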